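# Top up the polishing machine's compound feed tube

### The arm

A 6-joint arm with a two-finger parallel gripper is mounted at the origin on the work surface. World frame = base frame: x ahead of the robot, y to its left, z up, the work surface at z = 0. Lengths are in mm, angles in rad, forces in N, time in s.
With the tool pointing down it reaches from about 350 to 975 mm from the base axis. Payload 7.1 kg.
Tool frame: the origin (TCP) lies between the finger pads; the fingertips stand 19 mm ahead of it and the grasp point (between the pads) is the TCP; z points along the fingers, y is the line along which they close (so a half turn about z gives the same grasp; the last joint's range is limited). The gripper opens to 88 mm and grips with 3 to 60 N. Pads are 20 mm wide; open, the fingers measure 115 mm over their backs; the gripper's body (75 mm by 178 mm) begins 61 mm behind the grasp point.
Start: joints at [-1.142, 0.423, 1.63, -0, 1.089, -0.019], TCP at [270.629, -563.351, 241.675] pointing down, gripper open.
Joint ranges: [-3, 3], [-0.9, 2.11], [0.09, 2.58], [-1.31, 4.45], [0.11, 2.69], [-2.54, 2.54]. Speed limits (rad/s): [2.39, 2.39, 3.01, 3.14, 3.14, 3.14].

### API

Orientations are given as a rotation vector (axis times angle).
In Python, from workcell import ctrl gives the robot as it stands.
- The arm moves only by the tool arm_command, never from a script. Its argument "series" is a list of rows, each an object with "linear": the shift along the tool's x, y, z in m, a list of three; "turn": the turn about the tool's z in rad. A call has 1 to 10 rows; each row shifts and turns the commanded pose from where the row before left it, along the tool's axes as they then stand; what a row does not reach is not made up. A row lasts 1/10 s, in which the tool goes at most 50 mm and 8.59 degrees, less where a joint would pass 70% of its speed; a pose out of reach is approached as far as the arm can. A call with a gripper value outside its range is refused whole. "jaw" is the opening, from -1 (shut) to 1 (fully open), set as the call begins (left out, the last holds). The fingers move at their own pace and stop on an object; the grip force is fixed at half the most. Time passes only in rows, so rows that do not move let the fingers close. It gives the time, the measured TCP pose, the force, the opening and the grip force at its end, in the units of the state.
- ctrl.get_obs(): the state, without advancing time (a new reading comes with each control period).
- ctrl.get_image(name): name is "scene" or "top" or "wrist"; returns a dict with "frame" (384x512x3 uint8, blue, green, red), "fx", "fy", "cx", "cy" (pixels), "rvec" (rotation vector, rad) and "tvec" (3), from world to camera coordinates, as OpenCV has them. Camera axes: x right, y down, z forward; pixel columns grow to the right and rows downward; lengths in mm; the calibration is good to about 2 mm. The wrist camera is an equidistant fisheye: a pixel r from the principal point sees the ray r / f radians off the axis. A picture is of the moment at which its call begins. There is no depth.
- ctrl.close_job(): hands the job in; it is judged then, once.
The state is a dict: "t": time; "qpos": joint angles; "qvel": joint speeds; "joint_torque": joint torques, N m; "ee_pos": TCP position; "orientation": TCP orientation; "ft_force": force on the tool from outside, world axes, zero at the start; "moment": the same for the moment, N m; "width": finger opening in mm; "grasp_force": force on a finger pad.
Only numpy, scipy, OpenCV 4.12 (cv2) and the standard library are available. Lean on these libraries where they do the work, as an engineer would, in place of code of your own. Each camera call takes 0.05 s, during which the arm holds its last target. There are 200 camera calls.

### The job

Load the three full-length compound bars from the wooden tray into the slanting feed tube of the polishing machine, through its flared upper mouth, so that they lie end to end down on the closed gate at the bottom of the tube. Leave the worn stub of a bar, the jar and the wheel rake where they are.

Things in the scene. Friction and masses are not known exactly. Their poses are not given: they have to be found in the camera images.
- feed_tube: Steel feed tube on the polishing machine. Origin: centre of the bore on the upper face of the fixed gate closing its lower end. +z runs up the bore, which leans 35 degrees from vertical, its mouth towards the robot; +x is the tube's upper side. Bore 50 mm, wall 3 mm, straight from z = 0 to 200 mm. Smooth: a bar let go in it slides down by its own weight. Three bars fill z = 0 to 225 mm.
- tube_mouth (a point): Centre of the mouth, in the plane of the rim, 212 mm up the tube from the gate and about 256 mm above the bench. Axes as the feed tube's. Over the last 12 mm the bore flares from 50 to 62 mm (69 mm over the outside). The last bar of three ends about 13 mm proud of this rim.
- polisher: Floor-standing polishing machine in the notch of the bench; its place and heading (up to 0.2 rad) change between runs. Origin at bench level below the tube's upper end, x level, along the way the tube slopes down. Carries the feed tube (sight slot 19 mm wide along its upper side, flat bracket 39 mm out on its -y side up to 138 mm along it) and, beyond it, the guarded wheel and the motor, no higher than 120 mm.
- tray: A fixed wooden tray, 140 mm (x) by 290 mm (y), low walls 6 mm thick reaching 17 mm above the bench, floor 6 mm above the bench; the three bars stand in it in a row along its y, about 95 mm apart. Origin at the centre of its underside.
- bar0: A solid cylindrical bar of polishing compound, brown-grey, 44 mm in diameter and 75 mm long, about 0.2 kg, both ends alike; stands on end in the tray at the start. Origin at the centre of its lower end as it stands, z along the bar.
- bar1: A solid cylindrical bar of polishing compound, brown-grey, 44 mm in diameter and 75 mm long, about 0.2 kg, both ends alike; stands on end in the tray at the start. Origin at the centre of its lower end as it stands, z along the bar.
- bar2: A solid cylindrical bar of polishing compound, brown-grey, 44 mm in diameter and 75 mm long, about 0.2 kg, both ends alike; stands on end in the tray at the start. Origin at the centre of its lower end as it stands, z along the bar.
- bar0_center (a point): The middle of bar0, half way along it, on its axis.
- bar1_center (a point): The middle of bar1, half way along it, on its axis.
- bar2_center (a point): The middle of bar2, half way along it, on its axis.
- stub: A worn-down stub of the same compound, 44 mm in diameter and only 26 mm high, on the bench. Not to be loaded or disturbed. Origin at the centre of its underside.
- jar: A closed grey jar with a white cap, 72 mm in diameter, 85 mm high, on the bench beyond the tray. Leave alone. Origin at the centre of its underside.
- rake: A wheel rake lying on the bench: wooden handle (28 mm thick, from x = -150 to -20 mm), flat steel shank and a toothed steel head 90 mm wide at x = 112 mm. Leave alone. Origin on the bench below the front of the handle, x towards the head.
There are look-alikes about, which are no part of the job. Leave any blue, orange or red look-alike of the bar0 alone.

How it is judged:
By the outcome, as a careful person would: the job done as asked, in the order asked, and still so for the second after the job is handed in, with the robot touching nothing.
It also fails if it takes over 67 s, if anything falls off the work surface, if the arm or the gripper's body presses on something with over 40 N, if the wrist force passes 120 N, or if a joint passes its speed limit or range.

## Working session

There is one attempt and no reset: what is moved stays moved. The work goes in short steps, Python scripts to look and compute and a tool call to move; the robot and the scene stay as the last step left them, time stands still between calls to the robot, and variables do not carry over. Pictures are saved under pics/ and viewed, at most 10 in all, crops included, and the job is handed in when it is done.

Besides the shell and the picture viewer there is one more tool, called after ">>>" as name([rows], argument=value, ...), one row to a line, values as JSON. arm_command: Moves the arm, as the interface text tells. Its arguments: {"type":"object","properties":{"series":{"type":"array"},"jaw":{"type":"number"}},"required":["series"]}

```bash
mkdir -p pics; ls; cat > h.py <<'E'
import numpy as np, cv2
from workcell import ctrl
from scipy.spatial.transform import Rotation as R
def ray(im,u,v):
    Rm=R.from_rotvec(np.ravel(im["rvec"])).as_matrix(); t=np.ravel(im["tvec"])
    x=(u-im["cx"])/im["fx"]; y=(v-im["cy"])/im["fy"]
    d=Rm.T@np.array([x,y,1.]); return -Rm.T@t, d/np.linalg.norm(d)
def onz(im,u,v,z):
    c,d=ray(im,u,v); return c+d*(z-c[2])/d[2]
def proj(im,P):
    Rm=R.from_rotvec(np.ravel(im["rvec"])).as_matrix(); p=Rm@np.asarray(P,float)+np.ravel(im["tvec"])
    return np.array([im["fx"]*p[0]/p[2]+im["cx"],im["fy"]*p[1]/p[2]+im["cy"]])
def tri(a,b):
    (c1,d1),(c2,d2)=a,b
    s=np.linalg.lstsq(np.c_[d1,-d2],c2-c1,rcond=None)[0]
    p,q=c1+s[0]*d1,c2+s[1]*d2; return (p+q)/2,np.linalg.norm(p-q)
E
python3 - <<'E'
from h import *
import pickle
for n in("scene","top"):
    im=ctrl.get_image(n); pickle.dump(im,open(n+".pkl","wb")); cv2.imwrite(f"pics/{n}0.png",cv2.resize(im["frame"],(800,600),interpolation=cv2.INTER_CUBIC))
    print(n,ray(im,im["cx"],im["cy"]),im["fx"])
print(ctrl.get_obs())
E
```

```text
pics
scene (array([1045.07219612,  221.83939088,  922.61584576]), array([-0.55027135, -0.23669165, -0.80073623])) 394.21071676753826
top (array([ 361.85479988,   -9.44799638, 1321.6486397 ]), array([ 0.12971187,  0.01127432, -0.99148763])) 384.70090605830086
{'t': 0.1, 'qpos': array([-1.14199820e+00,  4.23744608e-01,  1.63057698e+00, -2.35464883e-05,
        1.08861912e+00, -1.89843025e-02]), 'qvel': array([-6.57704424e-05, -1.65124114e-03, -3.02735725e-03, -4.18102778e-04,
       -8.44249328e-04, -1.00180902e-03]), 'joint_torque': array([ 2.53239887e-04, -5.45615315e+01, -2.74325877e+01,  6.45283889e-02,
        1.88026205e-02, -4.82318569e-05]), 'ee_pos': array([ 270.43876484, -562.94689651,  241.00617094]), 'orientation': array([-3.06189467e+00, -6.97237959e-01,  4.62742285e-04]), 'ft_force': array([ 0.28391016, -0.33171757,  0.84474394]), 'moment': array([ 0.00462601,  0.00345792, -0.03012548]), 'grasp_force': 0.0, 'width': 87.93502770354348}
```

View pics/scene0.png

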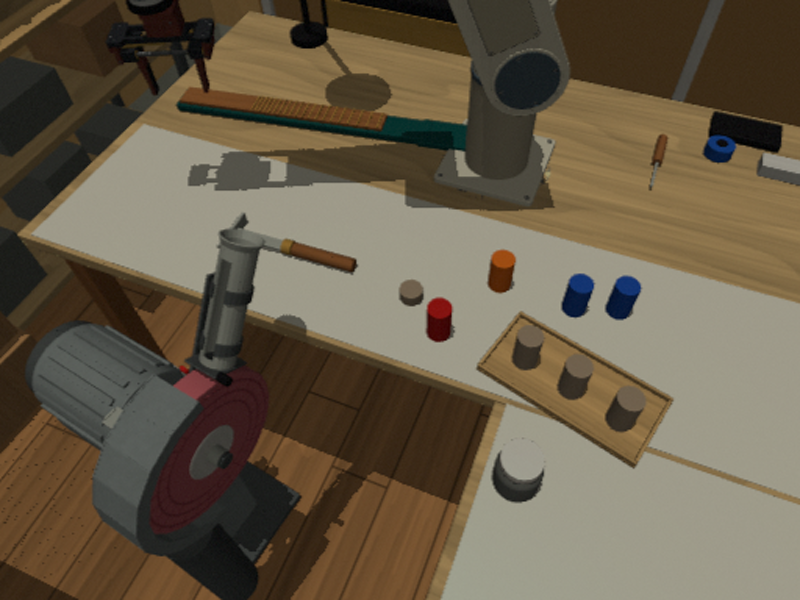

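View pics/top0.png

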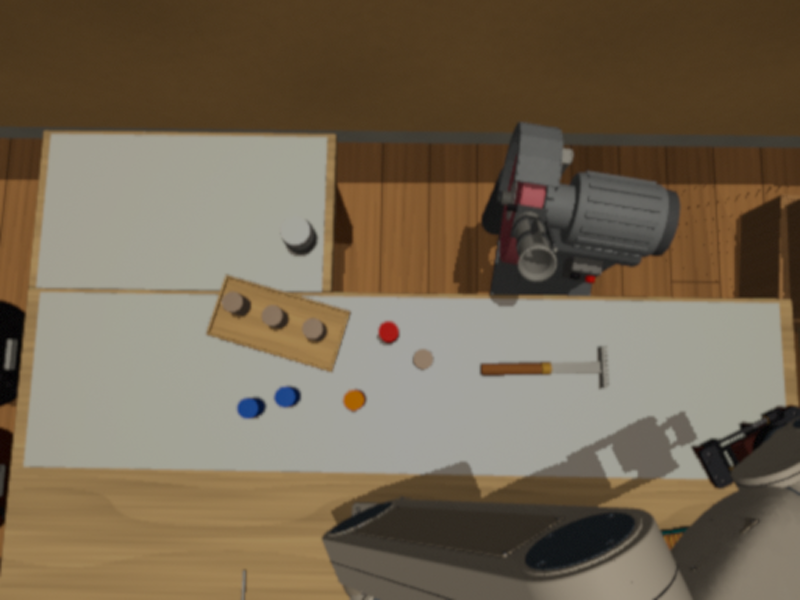

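The scene view shows the bar tops at about (529,333), (577,364), (628,395) and the tube mouth at (240,238). In the top view the bars are at (236,300), (273,315), (314,327) and the mouth at (537,260), all in 800x600 pixels. I'll enlarge the tube for its heading and take the bars by mask.

```bash
python3 - <<'E'
from h import *
import pickle
S=pickle.load(open("scene.pkl","rb"));T=pickle.load(open("top.pkl","rb"))
k=.64
for a,b in zip([(529,333),(577,364),(628,395),(240,238)],[(236,300),(273,315),(314,327),(537,260)]):
    print(tri(ray(S,a[0]*k,a[1]*k),ray(T,b[0]*k,b[1]*k)))
# crops: scene tube x115-180,y130-255 ; top x300-375,y120-200
c1=cv2.resize(S["frame"][130:255,110:180],None,fx=4.8,fy=4.8,interpolation=cv2.INTER_CUBIC)
c2=cv2.resize(T["frame"][110:195,305:385],None,fx=5,fy=5,interpolation=cv2.INTER_CUBIC)
o=np.zeros((600,740,3),np.uint8);o[:c1.shape[0],:c1.shape[1]]=c1;o[:c2.shape[0],340:340+c2.shape[1]]=c2
cv2.imwrite("pics/c.png",cv2.convertScaleAbs(o,alpha=1.6))
# bar top by mask: brighter than side
for im,pts in((S,[(529,333),(577,364),(628,395)]),(T,[(236,300),(273,315),(314,327)])):
    for p in pts: 
        u,v=int(p[0]*k),int(p[1]*k); print(im["frame"][v-1:v+2,u-1:u+2].mean((0,1)).round(),im["frame"][v+12,u].round(), end=";")
E
```

```text
(array([530.72140926, 253.28070259, 219.49913001]), np.float64(126.4187396812594))
(array([497.64320875, 276.21420495,  81.83951002]), np.float64(0.008698353045534546))
(array([482.44470171, 287.13399997,   4.02257457]), np.float64(167.19852582900737))
(array([ 584.05163129, -234.20314493,  260.30393227]), np.float64(2.069250651809267))
[ 76.  96. 111.] [38 48 56];[ 77.  96. 111.] [38 47 55];[ 77.  96. 111.] [35 46 53];[ 93. 114. 134.] [ 69 115 148];[ 94. 115. 136.] [ 79 129 163];[ 97. 117. 138.] [ 78 128 161];
```

View pics/c.png

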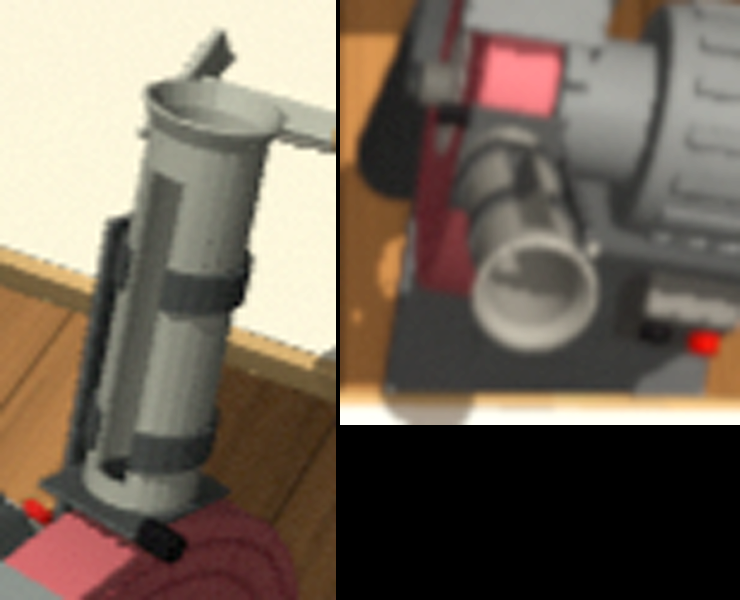

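The mouth's rim centre is at scene crop (215,111), and the tube midline runs (207,145)→(146,480). In the top crop the rim centre is (536,290) and the tube's lower end is near (505,140).

```bash
python3 - <<'E'
from h import *
import pickle
S=pickle.load(open("scene.pkl","rb"));T=pickle.load(open("top.pkl","rb"))
k=.64
def blobs(im,pts,lo):
    out=[]
    for p in pts:
        g=im["frame"].astype(int); 
        m=(np.abs(g-lo).max(2)<14).astype(np.uint8)
        n,l,s,c=cv2.connectedComponentsWithStats(m)
        i=l[int(p[1]*k),int(p[0]*k)]; out.append(c[i]); print(s[i],c[i].round(1))
    return out
s=blobs(S,[(529,333),(577,364),(628,395)],np.array([77,96,111]))
t=blobs(T,[(314,327),(273,315),(236,300)],np.array([95,115,136]))
for a,b in zip(s,t):
    print("bar",tri(ray(S,*a),ray(T,*b)),onz(S,*a,81),onz(T,*b,81))
sc=lambda x,y:(110+x/4.8,130+y/4.8)
tp=lambda x,y:(305+(x-340)/5,110+y/5)
M,e=tri(ray(S,*sc(215,111)),ray(T,*tp(536,290)));print("mouth",M,e)
n=np.cross(ray(S,*sc(210,130))[1],ray(S,*sc(146,480))[1])
c,sn=np.cos(np.radians(35)),np.sin(np.radians(35))
for th in np.linspace(-.5,.5,21):
    a=np.array([-sn*np.cos(th),-sn*np.sin(th),c]); G=M-200*a
    p=proj(T,G); q=proj(S,G); print(round(th,2),(n@a/np.linalg.norm(n)).round(3),((p-[305,110])*5+[340,0]).round(),((q-[110,130])*4.8).round())
n2=np.cross(ray(T,*tp(536,290))[1],ray(T,*tp(507,140))[1]); d=np.cross(n,n2); print(d/np.linalg.norm(d))
E
```

```text
[331 208  18  14 186] [339.3 214.6]
[362 226  18  16 212] [370.6 233.6]
[395 247  19  16 233] [403.8 254.4]
[193 204  13  12 128] [199.3 209.5]
[167 195  13  13 130] [173.3 201.2]
[142 187  13  12 118] [147.8 192.5]
bar (array([473.00305058, 194.76050408,  82.76809134]), np.float64(0.7543031498086473)) [471.92688518 194.34252102  81.        ] [473.07327428 195.42286325  81.        ]
bar (array([498.95375822, 280.03092703,  83.30926492]), np.float64(1.2079841066596446)) [497.65657452 279.6029689   81.        ] [499.09684534 281.17845737  81.        ]
bar (array([526.0987705 , 364.42392512,  83.4162248 ]), np.float64(1.5133183723950798)) [524.85695152 364.08006289  81.        ] [526.31782769 365.93399291  81.        ]
mouth [ 580.49169008 -236.24373568  253.1923365 ] 3.9902542634255496
-0.5 -0.153 [562. 191.] [ 92. 426.]
-0.45 -0.136 [555. 187.] [ 97. 433.]
-0.4 -0.117 [547. 184.] [103. 440.]
-0.35 -0.098 [538. 181.] [110. 447.]
-0.3 -0.078 [530. 178.] [117. 453.]
-0.25 -0.057 [522. 175.] [124. 458.]
-0.2 -0.035 [513. 173.] [132. 464.]
-0.15 -0.012 [504. 172.] [140. 469.]
-0.1 0.011 [496. 170.] [149. 473.]
-0.05 0.035 [487. 170.] [158. 478.]
0.0 0.059 [478. 169.] [168. 481.]
0.05 0.085 [469. 169.] [177. 485.]
0.1 0.11 [461. 170.] [187. 487.]
0.15 0.136 [452. 171.] [198. 490.]
0.2 0.162 [443. 172.] [208. 492.]
0.25 0.189 [435. 174.] [219. 493.]
0.3 0.216 [426. 176.] [230. 494.]
0.35 0.243 [418. 179.] [241. 495.]
0.4 0.27 [410. 182.] [252. 495.]
0.45 0.297 [402. 185.] [264. 494.]
0.5 0.324 [394. 189.] [275. 493.]
[ 0.46476079 -0.13665866 -0.87482674]
```

>>> arm_command([
  {"linear": [0,0,-0.033],"turn": 0.147},
  {"linear": [0,0,-0.033],"turn": 0.147},
  {"linear": [0,0,-0.033],"turn": 0.147},
  {"linear": [0,0,-0.033],"turn": 0.147},
], jaw=0.6)

```text
t: 0.5
ee_pos: [270.5, -563.0, 374.5]
orientation: [-3.132, 0.23, 0.001]
ft_force: [1.3, -0.2, -0.2]
width: 70.2
grasp_force: 0.0
```

>>> arm_command([
  {"linear": [0.022,-0.036,0],"turn": 0},
  {"linear": [0.022,-0.036,0],"turn": 0},
  {"linear": [0.022,-0.036,0],"turn": 0},
  {"linear": [0.022,-0.036,0],"turn": 0},
  {"linear": [0.022,-0.036,0],"turn": 0},
  {"linear": [0.022,-0.036,0],"turn": 0},
  {"linear": [0.022,-0.036,0],"turn": 0},
  {"linear": [0.022,-0.036,0],"turn": 0},
  {"linear": [0.022,-0.036,0],"turn": 0},
  {"linear": [0.022,-0.036,0],"turn": 0},
])

```text
t: 1.5
ee_pos: [539.5, -236.0, 373.4]
orientation: [-3.134, 0.22, 0.001]
ft_force: [0.2, -0.9, -0.7]
width: 70.3
grasp_force: 0.0
```

```bash
cat >> h.py <<'E'
def ray_w(im,u,v):
    Rm=R.from_rotvec(np.ravel(im["rvec"])).as_matrix(); t=np.ravel(im["tvec"])
    x=(u-im["cx"])/im["fx"]; y=(v-im["cy"])/im["fy"]; r=np.hypot(x,y)
    d=Rm.T@np.array([np.sin(r)*x/r,np.sin(r)*y/r,np.cos(r)]); return -Rm.T@t, d
def to(P):
    "shift in tool axes (mm) from the measured pose to P"
    o=ctrl.get_obs(); A=R.from_rotvec(o["orientation"]).as_matrix()
    return o["ee_pos"].round(1),(A.T@(np.array(P)-o["ee_pos"])).round(1), np.degrees(np.arctan2(A[1,1],A[0,1])).round(2), o["t"]
E
python3 - <<'E'
from h import *
import pickle
im=ctrl.get_image("wrist");pickle.dump(im,open("w1.pkl","wb"))
cv2.imwrite("pics/w1.png",cv2.resize(cv2.convertScaleAbs(im["frame"],alpha=1.3),(800,600),interpolation=cv2.INTER_CUBIC))
print(to((473,195,375)),ctrl.get_obs()["qpos"])
E
```

```text
(array([ 542.7, -231.9,  373.3]), array([-127.5, -413.3,   -0.6]), np.float64(-97.87), 1.55) [-0.42553427  0.24926393  1.5695609   0.00330459  1.32254693  1.28185784]
```

View pics/w1.png

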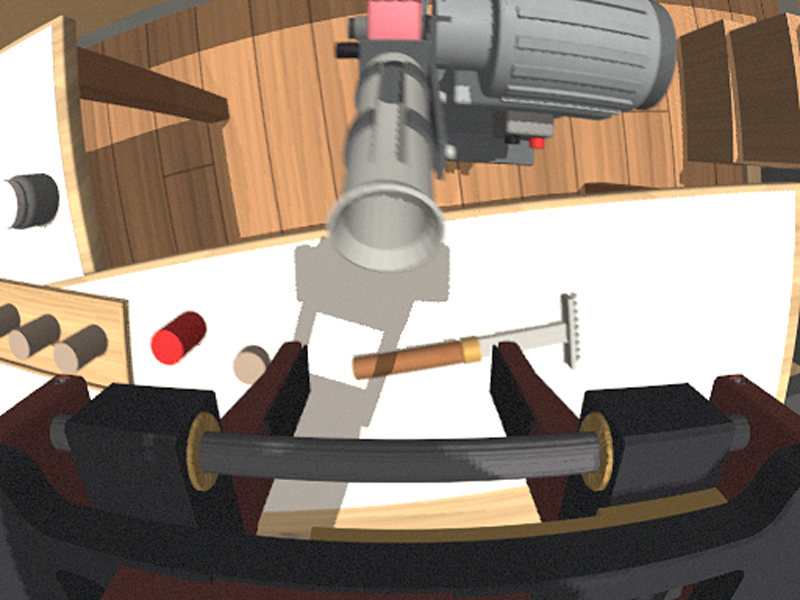

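The wrist view shows the rim spanning x 328–446 and y 181–273, centre about (387,227), with the tube running up the picture to about (393,75), all in 800x600 pixels.

```bash
python3 - <<'E'
from h import *
import pickle
im=pickle.load(open("w1.pkl","rb"));S=pickle.load(open("scene.pkl","rb"));T=pickle.load(open("top.pkl","rb"))
k=.64
# points: left/right rim edges at same level as centre (rim y-extreme), z 256
for p in[(387,227),(328,225),(446,228)]:
    c,d=ray_w(im,p[0]*k,p[1]*k); print(c+d*(256-c[2])/d[2])
c,d=ray_w(im,387*k,227*k); M=c+d*(256-c[2])/d[2]
print(tri((c,d),ray(S,154.8,153.1)),tri((c,d),ray(T,344.2,168)))
print("onz",onz(S,154.8,153.1,256),onz(T,344.2,168,256))
n=np.cross(d,ray_w(im,392*k,75*k)[1]);n/=np.linalg.norm(n)
cs,sn=np.cos(np.radians(35)),np.sin(np.radians(35))
print([(round(th,2),round(float(n@[-sn*np.cos(th),-sn*np.sin(th),cs]),3)) for th in np.arange(-.3,.15,.05)])
E
```

```text
[ 583.02587484 -235.31508508  256.        ]
[ 589.09730832 -202.46247666  256.        ]
[ 577.97500593 -268.13231632  256.        ]
(array([ 581.70594767, -234.35904753,  254.05693651]), np.float64(2.787793095081705)) (array([ 581.99436759, -236.4477623 ,  255.22973054]), np.float64(2.996882055324048))
onz [ 581.86491975 -232.27782075  256.        ] [ 580.91071198 -237.46306718  256.        ]
[(np.float64(-0.3), -0.091), (np.float64(-0.25), -0.062), (np.float64(-0.2), -0.034), (np.float64(-0.15), -0.005), (np.float64(-0.1), 0.024), (np.float64(-0.05), 0.052), (np.float64(-0.0), 0.08), (np.float64(0.05), 0.109), (np.float64(0.1), 0.136)]
```

>>> arm_command([
  {"linear": [-0.0128,-0.0413,0.013],"turn": 0},
  {"linear": [-0.0128,-0.0413,0.013],"turn": 0},
  {"linear": [-0.0128,-0.0413,0.013],"turn": 0},
  {"linear": [-0.0128,-0.0413,0.013],"turn": 0},
  {"linear": [-0.0128,-0.0413,0.013],"turn": 0},
  {"linear": [-0.0128,-0.0413,0.013],"turn": 0},
  {"linear": [-0.0128,-0.0413,0.013],"turn": 0},
  {"linear": [-0.0128,-0.0413,0.013],"turn": 0},
  {"linear": [-0.0128,-0.0413,0.013],"turn": 0},
  {"linear": [-0.0128,-0.0413,0.013],"turn": 0},
])

```text
t: 2.55
ee_pos: [469.1, 190.6, 243.1]
orientation: [3.134, -0.22, -0.0]
ft_force: [0.3, 0.3, -0.4]
width: 70.1
grasp_force: 0.0
```

```bash
python3 - <<'E'
from h import *
import pickle
im=ctrl.get_image("wrist");pickle.dump(im,open("w2.pkl","wb"))
cv2.imwrite("pics/w2.png",cv2.resize(cv2.convertScaleAbs(im["frame"],alpha=1.3),(800,600),interpolation=cv2.INTER_CUBIC))
print(to((472.5,195,67)),ctrl.get_obs()["qpos"])
E
```

```text
(array([467.4, 195. , 241.2]), array([  5.6,  -0.5, 174.2]), np.float64(-97.92), 2.6) [0.37044579 0.25076615 1.88768926 0.0028868  1.00530822 2.07792209]
```

View pics/w2.png

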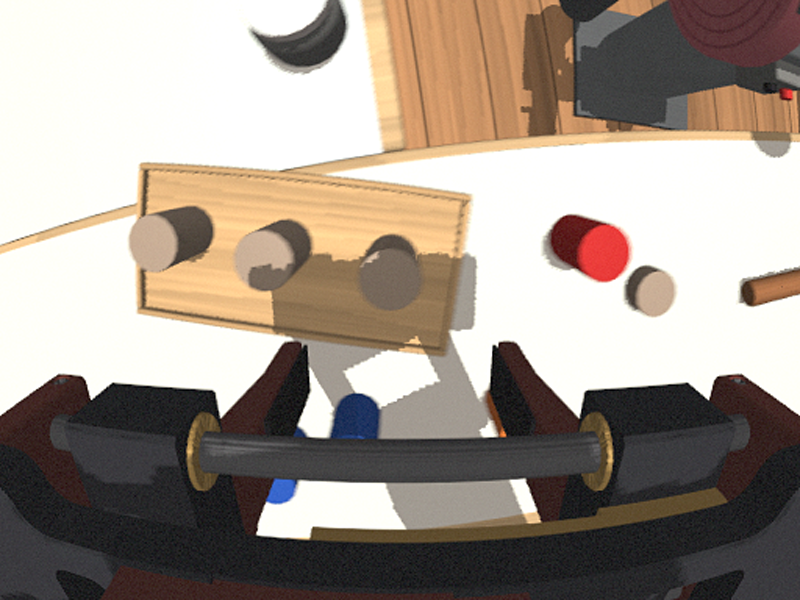

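The wrist view shows the bar tops at (391,278), (266,258) and (154,242), with the nearest bar straight ahead of the fingers.

```bash
python3 - <<'E'
from h import *
import pickle
im=pickle.load(open("w2.pkl","rb"));k=.64
for p in[(391,278),(266,258),(154,242)]:
    c,d=ray_w(im,p[0]*k,p[1]*k); print((c+d*(81-c[2])/d[2]).round(1))
E
```

```text
[473.1 195.5  81. ]
[499.3 278.3  81. ]
[525.2 363.   81. ]
```

>>> arm_command([
  {"linear": [0.0056,-0.0005,0.033],"turn": 0},
  {"linear": [0,0,0.04],"turn": 0},
  {"linear": [0,0,0.04],"turn": 0},
  {"linear": [0,0,0.04],"turn": 0},
  {"linear": [0,0,0.02],"turn": 0},
  {"linear": [0,0,0],"turn": 0},
  {"linear": [0,0,0],"turn": 0},
])

```text
t: 3.3
ee_pos: [475.4, 188.8, 70.7]
orientation: [3.134, -0.22, -0.001]
ft_force: [0.6, 0.4, 0.3]
width: 70.2
grasp_force: 0.0
```

>>> arm_command([
  {"linear": [0,0,0],"turn": 0},
  {"linear": [0,0,0],"turn": 0},
  {"linear": [0,0,0],"turn": 0},
  {"linear": [0,0,0],"turn": 0},
  {"linear": [0,0,0],"turn": 0},
  {"linear": [0,0,0],"turn": 0},
], jaw=-1)

```text
t: 3.9
ee_pos: [476.6, 189.6, 71.8]
orientation: [-3.132, 0.22, -0.004]
ft_force: [0.6, 3.2, 6.8]
width: 44.7
grasp_force: 29.7
```

>>> arm_command([
  {"linear": [0,0,-0.02],"turn": 0},
  {"linear": [0,0,-0.04],"turn": 0},
  {"linear": [0,0,-0.04],"turn": 0},
  {"linear": [0,0,-0.045],"turn": 0},
  {"linear": [0,0,-0.045],"turn": 0},
  {"linear": [0,0,-0.045],"turn": 0},
  {"linear": [0,0,-0.045],"turn": 0},
  {"linear": [0,0,-0.02],"turn": 0},
])

```text
t: 4.7
ee_pos: [476.0, 189.0, 374.8]
orientation: [-3.132, 0.22, -0.007]
ft_force: [0.7, 0.5, -2.9]
width: 44.4
grasp_force: 29.5
```

```bash
python3 - <<'E'
from h import *
a=np.array([-np.sin(.6109)*np.cos(.14),np.sin(.6109)*np.sin(.14),np.cos(.6109)])
M=np.array([582,-235,256.])
for s in(25,40,60,75):print(s,(M+s*a).round(1))
print(to((560,-232,370)),ctrl.get_obs()["qpos"])
E
```

```text
25 [ 567.8 -233.   276.5]
40 [ 559.3 -231.8  288.8]
60 [ 547.9 -230.2  305.1]
75 [ 539.4 -229.   317.4]
(array([476. , 189. , 374.8]), array([142. , 405.1,   4.6]), np.float64(-98.03), 4.7) [ 3.54892245e-01  1.15629179e-01  1.73027578e+00 -4.25060433e-04
  1.29083167e+00  2.06599325e+00]
```

>>> arm_command([
  {"linear": [0.0168,0.0405,0],"turn": 0},
  {"linear": [0.0168,0.0405,0],"turn": 0},
  {"linear": [0.0168,0.0405,0],"turn": 0},
  {"linear": [0.0168,0.0405,0],"turn": 0},
  {"linear": [0.0168,0.0405,0],"turn": 0},
  {"linear": [0.0168,0.0405,0],"turn": 0},
  {"linear": [0.0168,0.0405,0],"turn": 0},
  {"linear": [0.0168,0.0405,0],"turn": 0},
  {"linear": [0.0168,0.0405,0],"turn": 0},
  {"linear": [0.0168,0.0405,0],"turn": 0},
])

```text
t: 5.7
ee_pos: [584.4, -237.3, 369.8]
orientation: [-3.133, 0.22, 0.003]
ft_force: [0.3, 0.9, -2.1]
width: 44.5
grasp_force: 29.5
```

>>> arm_command([
  {"linear": [0,0,0.02],"turn": 0},
  {"linear": [0,0,0.02],"turn": 0},
  {"linear": [0,0,0.01],"turn": 0},
  {"linear": [0,0,0],"turn": 0},
  {"linear": [0,0,0],"turn": 0},
])

```text
t: 6.2
ee_pos: [585.2, -235.3, 321.0]
orientation: [3.134, -0.219, -0.0]
ft_force: [0.0, -0.2, -2.0]
width: 44.5
grasp_force: 29.5
```

```bash
cat > look.py <<'E'
from h import *
import sys
n=sys.argv[1]
a=ctrl.get_image("scene")["frame"][70:230,80:230];b=ctrl.get_image("wrist")["frame"][80:240,170:320]
o=np.hstack([a,b]);cv2.imwrite(f"pics/{n}.png",cv2.resize(cv2.convertScaleAbs(o,alpha=1.4),None,fx=2.6,fy=2.6,interpolation=cv2.INTER_CUBIC))
o=ctrl.get_obs();print(to((585.5,-235.5,301)),o["ft_force"].round(1),o["moment"].round(2))
E
python3 look.py L1
```

```text
(array([ 585.7, -235.5,  321.9]), array([-0.2,  0. , 20.9]), np.float64(-98.0), 6.3) [-0.3  0.6 -1.7] [ 0.09 -0.    0.02]
```

View pics/L1.png

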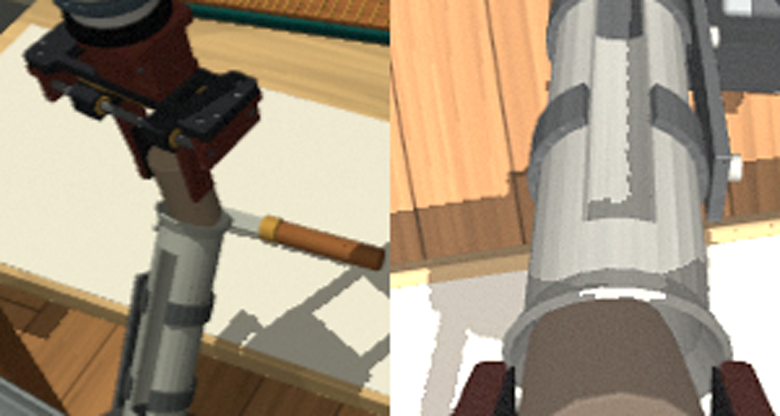

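The left half shows the vertical bar just entering the mouth at about (188,215). In the wrist half it lies inside the rim, well centred sideways.

>>> arm_command([
  {"linear": [0,0,0.008],"turn": 0},
  {"linear": [0,0,0.007],"turn": 0},
  {"linear": [0,0,0.0],"turn": 0},
  {"linear": [0,0,0.0],"turn": 0},
])

```text
t: 6.7
ee_pos: [585.0, -236.7, 305.3]
orientation: [3.132, -0.22, 0.0]
ft_force: [-1.0, -4.8, -3.9]
width: 44.2
grasp_force: 29.5
```

>>> arm_command([
  {"linear": [0,0,0.003],"turn": 0},
  {"linear": [0,0,0.0],"turn": 0},
])

```text
t: 6.9
ee_pos: [585.6, -237.2, 303.5]
orientation: [3.13, -0.22, 0.003]
ft_force: [-0.6, -7.3, 1.2]
width: 44.1
grasp_force: 29.5
```

>>> arm_command([
  {"linear": [0,0,0.003],"turn": 0},
  {"linear": [0,0,0.0],"turn": 0},
])

```text
t: 7.1
ee_pos: [586.3, -238.0, 301.9]
orientation: [3.129, -0.219, 0.007]
ft_force: [-1.0, -8.1, 6.3]
width: 44.2
grasp_force: 29.6
```

>>> arm_command([
  {"linear": [0,0.003,-0.002],"turn": 0},
  {"linear": [0,0.0,0.0],"turn": 0},
])

```text
t: 7.3
ee_pos: [585.1, -238.8, 302.2]
orientation: [3.134, -0.22, 0.002]
ft_force: [0.6, -1.5, 2.1]
width: 43.9
grasp_force: 29.6
```

>>> arm_command([
  {"linear": [-0.004,0,0],"turn": 0},
  {"linear": [-0.004,0,-0.001],"turn": 0},
  {"linear": [0,0.0,0.0],"turn": 0},
])

```text
t: 7.6
ee_pos: [576.8, -236.3, 302.9]
orientation: [-3.132, 0.22, -0.001]
ft_force: [3.6, 4.2, 1.9]
width: 43.6
grasp_force: 30.0
```

```bash
python3 look.py L2
```

```text
(array([ 576.9, -236.3,  302.8]), array([ 8.4, -2. ,  1.8]), np.float64(-98.02), 7.7) [2.6 3.1 2.3] [ 0.82 -0.79 -0.01]
```

View pics/L2.png

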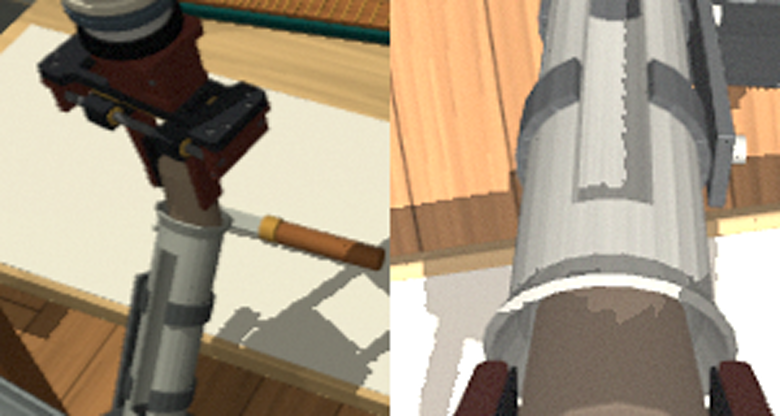

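The bar is inside the mouth at about (190,215) and following the pull at only about 3 N, so it pivots between the pads. I'll keep pulling.

>>> arm_command([
  {"linear": [-0.004,-0.0015,-0.001],"turn": 0},
  {"linear": [-0.004,0,-0.001],"turn": 0},
  {"linear": [-0.004,0,0],"turn": 0},
  {"linear": [-0.004,0,0],"turn": 0},
  {"linear": [0,0.0,0.0],"turn": 0},
])

```text
t: 8.2
ee_pos: [562.1, -233.6, 305.6]
orientation: [3.133, -0.22, 0.006]
ft_force: [5.5, 1.2, 2.6]
width: 43.3
grasp_force: 30.0
```

>>> arm_command([
  {"linear": [-0.004,0,0],"turn": 0},
  {"linear": [-0.004,0,0.001],"turn": 0},
  {"linear": [-0.004,0,0.001],"turn": 0},
  {"linear": [0,0.0,0.0],"turn": 0},
])

```text
t: 8.6
ee_pos: [551.1, -232.1, 305.0]
orientation: [3.133, -0.22, 0.01]
ft_force: [5.5, 2.0, 9.6]
width: 43.6
grasp_force: 30.0
```

```bash
python3 look.py L3
```

```text
(array([ 551.2, -232.1,  305. ]), array([34.4, -1.5,  4.2]), np.float64(-98.02), 8.7) [ 4.4  2.3 10.3] [ 0.31 -1.14  0.03]
```

View pics/L3.png

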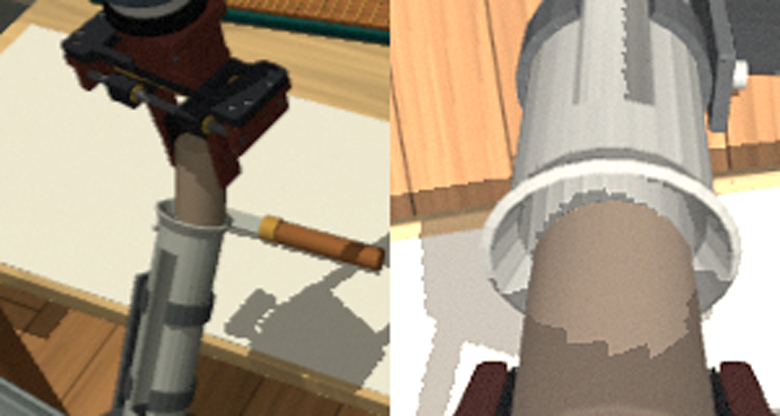

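The bar now leans nearly along the tube, with its lower end inside the flare at about (192,215) on the left. Next comes the last of the tilt, then down along the bore.

>>> arm_command([
  {"linear": [-0.004,0,0.001],"turn": 0},
  {"linear": [-0.003,0,0.001],"turn": 0},
  {"linear": [0.002,-0.001,-0.001],"turn": 0},
  {"linear": [0.003,0.0,0.0],"turn": 0},
  {"linear": [0.003,0,0.004],"turn": 0},
  {"linear": [0.003,0,0.004],"turn": 0},
])

```text
t: 9.3
ee_pos: [555.0, -232.4, 298.8]
orientation: [3.131, -0.219, 0.009]
ft_force: [-8.0, 4.4, 41.7]
width: 43.7
grasp_force: 30.0
```

>>> arm_command([
  {"linear": [0.003,0,0.004],"turn": 0},
  {"linear": [0.003,0,0.004],"turn": 0},
  {"linear": [0,0.0,0.0],"turn": 0},
])

```text
t: 9.6
ee_pos: [561.8, -233.3, 288.0]
orientation: [3.131, -0.219, 0.011]
ft_force: [5.8, -1.4, 8.8]
width: 43.8
grasp_force: 30.0
```

```bash
python3 look.py L4
```

```text
(array([ 561.6, -233.3,  287.9]), array([ 24.1,  -1.1, -12.9]), np.float64(-98.02), 9.7) [ 5.4 -2.   8. ] [-0.34 -1.35  0.05]
```

View pics/L4.png

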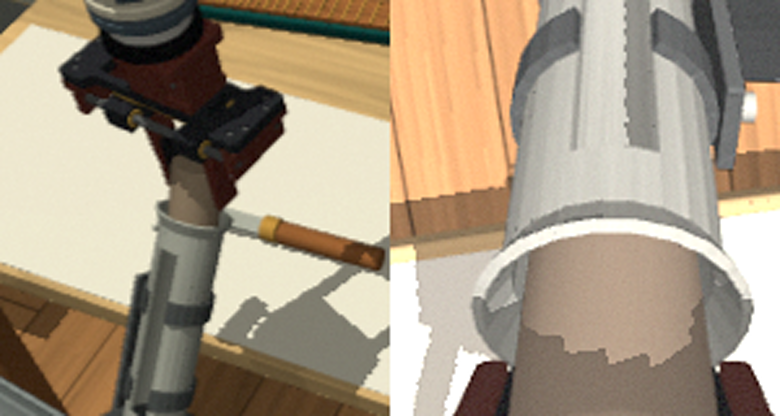

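The bar is well into the mouth at about (190,215) and the force has fallen, so I'll go on to the release depth.

>>> arm_command([
  {"linear": [0.002,0,0.003],"turn": 0},
  {"linear": [0.002,0,0.003],"turn": 0},
  {"linear": [0.001,0.0,0.002],"turn": 0},
  {"linear": [0,0,0],"turn": 0},
])

```text
t: 10.1
ee_pos: [566.5, -234.0, 279.8]
orientation: [3.131, -0.219, 0.01]
ft_force: [5.9, -2.3, 8.1]
width: 43.3
grasp_force: 30.0
```

>>> arm_command([
  {"linear": [0,0,0],"turn": 0},
  {"linear": [0,0,0],"turn": 0},
  {"linear": [0,0,0],"turn": 0},
  {"linear": [0,0,0],"turn": 0},
], jaw=0.6)

```text
t: 10.5
ee_pos: [563.6, -232.9, 277.0]
orientation: [-3.133, 0.22, 0.003]
ft_force: [0.2, 0.5, -0.6]
width: 69.1
grasp_force: 0.0
```

>>> arm_command([
  {"linear": [0,0,-0.02],"turn": 0},
  {"linear": [0,0,-0.04],"turn": 0},
  {"linear": [0,0,-0.04],"turn": 0},
])

```text
t: 10.8
ee_pos: [563.5, -232.9, 377.7]
orientation: [-3.133, 0.22, 0.005]
ft_force: [0.9, -0.3, 0.0]
width: 70.1
grasp_force: 0.0
```

```bash
python3 look.py L5; python3 -c "
from h import *
print(to((499.3,278.5,375)))"
```

```text
(array([ 566.3, -234.1,  383.6]), array([18.4, -1.5, 82.8]), np.float64(-98.03), 10.9) [ 0.2 -0.6 -0.4] [ 0.04 -0.02 -0.04]
(array([ 566.3, -234.1,  383.6]), array([-138.1, -498.2,    6.1]), np.float64(-98.03), 10.9)
```

View pics/L5.png

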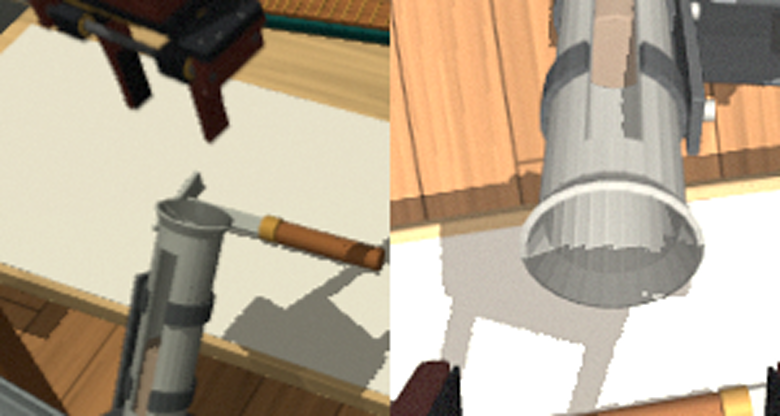

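The first bar has slid down: it shows through the slot at about (150,370) on the left and (610,50) on the right, and the mouth is clear. The next two go in the same way, checked by numbers.

>>> arm_command([
  {"linear": [-0.0115,-0.0415,0],"turn": 0},
  {"linear": [-0.0115,-0.0415,0],"turn": 0},
  {"linear": [-0.0115,-0.0415,0],"turn": 0},
  {"linear": [-0.0115,-0.0415,0],"turn": 0},
  {"linear": [-0.0115,-0.0415,0],"turn": 0},
  {"linear": [-0.0115,-0.0415,0],"turn": 0},
  {"linear": [-0.0115,-0.0415,0],"turn": 0},
  {"linear": [-0.0115,-0.0415,0],"turn": 0},
  {"linear": [-0.0115,-0.0415,0],"turn": 0},
  {"linear": [-0.0115,-0.0415,0],"turn": 0},
])

```text
t: 11.9
ee_pos: [507.4, 195.3, 376.8]
orientation: [3.133, -0.22, -0.002]
ft_force: [1.5, -0.4, 0.4]
width: 70.2
grasp_force: 0.0
```

>>> arm_command([
  {"linear": [-0.0115,-0.0415,0.02],"turn": 0},
  {"linear": [-0.0115,-0.0415,0.03],"turn": 0},
  {"linear": [0,0,0.045],"turn": 0},
  {"linear": [0,0,0.045],"turn": 0},
  {"linear": [0,0,0.045],"turn": 0},
  {"linear": [0,0,0.03],"turn": 0},
  {"linear": [0,0,0],"turn": 0},
  {"linear": [0,0,0],"turn": 0},
  {"linear": [0,0,0],"turn": 0},
])

```text
t: 12.8
ee_pos: [498.5, 277.7, 165.8]
orientation: [-3.132, 0.22, -0.004]
ft_force: [-0.4, 0.1, 0.2]
width: 69.9
grasp_force: 0.0
```

```bash
python3 -c "
from h import *
print(to((499.3,279,70)))"
```

```text
(array([498.5, 277.7, 165.8]), array([ 0.4, -1.2, 95.8]), np.float64(-98.03), 12.8)
```

>>> arm_command([
  {"linear": [0.004,-0.001,0.03],"turn": 0},
  {"linear": [0,0,0.035],"turn": 0},
  {"linear": [0,0,0.03],"turn": 0},
  {"linear": [0,0,0],"turn": 0},
  {"linear": [0,0,0],"turn": 0},
])

```text
t: 13.3
ee_pos: [502.5, 278.1, 70.6]
orientation: [-3.133, 0.22, -0.002]
ft_force: [1.3, 1.1, 0.5]
width: 70.2
grasp_force: 0.0
```

>>> arm_command([
  {"linear": [0,0,0],"turn": 0},
  {"linear": [0,0,0],"turn": 0},
  {"linear": [0,0,0],"turn": 0},
  {"linear": [0,0,0],"turn": 0},
  {"linear": [0,0,0],"turn": 0},
  {"linear": [0,0,0],"turn": 0},
], jaw=-1)

```text
t: 13.9
ee_pos: [502.3, 278.2, 70.1]
orientation: [-3.133, 0.22, -0.003]
ft_force: [-0.3, 1.7, 6.1]
width: 43.6
grasp_force: 29.9
```

>>> arm_command([
  {"linear": [0,0,-0.02],"turn": 0},
  {"linear": [0,0,-0.04],"turn": 0},
  {"linear": [0,0,-0.04],"turn": 0},
  {"linear": [0,0,-0.045],"turn": 0},
  {"linear": [0,0,-0.045],"turn": 0},
  {"linear": [0,0,-0.045],"turn": 0},
  {"linear": [0,0,-0.045],"turn": 0},
  {"linear": [0,0,-0.02],"turn": 0},
  {"linear": [0,0,0],"turn": 0},
])

```text
t: 14.8
ee_pos: [502.6, 278.1, 372.4]
orientation: [-3.131, 0.22, -0.008]
ft_force: [0.8, 0.2, -1.6]
width: 43.7
grasp_force: 29.9
```

```bash
python3 -c "
from h import *
print(to((585.3,-237,375)))"
```

```text
(array([502.6, 278.1, 372.4]), array([153.9, 498.5,  -3.5]), np.float64(-98.03), 14.8)
```

>>> arm_command([
  {"linear": [0.0128,0.0415,0],"turn": 0},
  {"linear": [0.0128,0.0415,0],"turn": 0},
  {"linear": [0.0128,0.0415,0],"turn": 0},
  {"linear": [0.0128,0.0415,0],"turn": 0},
  {"linear": [0.0128,0.0415,0],"turn": 0},
  {"linear": [0.0128,0.0415,0],"turn": 0},
  {"linear": [0.0128,0.0415,0],"turn": 0},
  {"linear": [0.0128,0.0415,0],"turn": 0},
  {"linear": [0.0128,0.0415,0],"turn": 0},
  {"linear": [0.0128,0.0415,0],"turn": 0},
])

```text
t: 15.8
ee_pos: [569.2, -152.7, 366.3]
orientation: [-3.133, 0.22, 0.007]
ft_force: [0.2, 0.2, -1.7]
width: 43.4
grasp_force: 29.9
```

>>> arm_command([
  {"linear": [0.0128,0.0415,0],"turn": 0},
  {"linear": [0.0128,0.0415,0],"turn": 0},
  {"linear": [0,0,0.02],"turn": 0},
  {"linear": [0,0,0.02],"turn": 0},
  {"linear": [0,0,0.01],"turn": 0},
  {"linear": [0,0,0],"turn": 0},
  {"linear": [0,0,0],"turn": 0},
])

```text
t: 16.5
ee_pos: [584.0, -236.6, 318.7]
orientation: [-3.134, 0.219, 0.001]
ft_force: [0.2, 1.0, -2.9]
width: 43.5
grasp_force: 29.9
```

```bash
python3 -c "
from h import *
print(to((585.3,-237,304)))"
```

```text
(array([ 584. , -236.6,  318.7]), array([ 1.3,  0.3, 14.7]), np.float64(-98.0), 16.5)
```

>>> arm_command([
  {"linear": [0.0015,0.0005,0.008],"turn": 0},
  {"linear": [0,0,0.006],"turn": 0},
  {"linear": [0,0,0.0],"turn": 0},
  {"linear": [0,0,0.0],"turn": 0},
])

```text
t: 16.9
ee_pos: [585.5, -237.5, 305.1]
orientation: [-3.134, 0.22, 0.0]
ft_force: [-0.5, -0.2, -2.2]
width: 43.6
grasp_force: 29.9
```

>>> arm_command([
  {"linear": [0,0,0.003],"turn": 0},
  {"linear": [0,0,0.0],"turn": 0},
])

```text
t: 17.1
ee_pos: [585.4, -237.6, 301.9]
orientation: [-3.134, 0.22, 0.0]
ft_force: [-0.3, 0.6, -1.9]
width: 43.6
grasp_force: 29.9
```

>>> arm_command([
  {"linear": [-0.004,0,0.001],"turn": 0},
  {"linear": [-0.004,0,-0.001],"turn": 0},
  {"linear": [-0.004,-0.0005,-0.001],"turn": 0},
  {"linear": [-0.004,0,-0.001],"turn": 0},
  {"linear": [0,0,0],"turn": 0},
])

```text
t: 17.6
ee_pos: [570.2, -234.9, 305.6]
orientation: [3.133, -0.22, 0.005]
ft_force: [2.6, 2.7, 4.6]
width: 43.6
grasp_force: 30.0
```

>>> arm_command([
  {"linear": [-0.004,0,0],"turn": 0},
  {"linear": [-0.004,0,0],"turn": 0},
  {"linear": [-0.004,0,0],"turn": 0},
  {"linear": [-0.004,0,0.001],"turn": 0},
  {"linear": [-0.004,0,0.001],"turn": 0},
  {"linear": [0,0.0,0.0],"turn": 0},
])

```text
t: 18.2
ee_pos: [551.6, -232.2, 304.6]
orientation: [3.133, -0.22, 0.009]
ft_force: [4.4, 2.9, 10.4]
width: 43.4
grasp_force: 30.0
```

```bash
cat > tilt.py <<'E'
from h import *
# bar silhouette in the scene picture between rim and fingers: axis by contour fit vs. the tube's projected axis
im=ctrl.get_image("scene"); g=im["frame"].astype(int)
m=((g[...,2]-g[...,0]>12)&(g[...,2]-g[...,0]<45)&(g.max(2)<150)&(g[...,1]-g[...,0]>6)).astype(np.uint8)
a=np.array([-np.sin(.6109)*np.cos(.14),np.sin(.6109)*np.sin(.14),np.cos(.6109)]); M=np.array([582,-235,256.])
e=ctrl.get_obs()["ee_pos"]; u,v=proj(im,e-[0,0,25]).astype(int)
roi=np.zeros_like(m); roi[v-25:v+30,u-25:u+25]=1
n,l,s,c=cv2.connectedComponentsWithStats(m*roi); i=1+np.argmax(s[1:,4]); print(s[i],c[i])
ys,xs=np.nonzero(l==i)
rows=[(y,xs[ys==y].min(),xs[ys==y].max()) for y in sorted(set(ys))]
print([tuple(map(int,r)) for r in rows[::3]])
for t in(0,15,25,35):
    b=np.array([-np.sin(np.radians(t))*np.cos(.14),np.sin(np.radians(t))*np.sin(.14),np.cos(np.radians(t))])
    d=proj(im,e)-proj(im,e-50*b); print(t,"dx/dy",(d[0]/d[1]).round(3))
print(to(M))
E
python3 tilt.py
```

```text
[136 111  48  47 657] [156.46423135 138.48401826]
[(111, 136, 137), (114, 137, 140), (117, 139, 139), (120, 140, 183), (123, 141, 180), (126, 142, 177), (129, 143, 174), (132, 144, 172), (135, 147, 172), (138, 148, 171), (141, 148, 168), (144, 148, 168), (147, 149, 168), (150, 149, 169), (153, 150, 167), (156, 153, 163)]
0 dx/dy 0.312
15 dx/dy 0.062
25 dx/dy -0.07
35 dx/dy -0.19
(array([ 551.6, -232.2,  304.6]), array([30.2, -1.5, 48.8]), np.float64(-98.03), 18.25)
```

>>> arm_command([
  {"linear": [-0.004,0,0.001],"turn": 0},
  {"linear": [-0.003,0,0.001],"turn": 0},
  {"linear": [0.002,-0.001,-0.001],"turn": 0},
  {"linear": [0.003,0.0,0.0],"turn": 0},
  {"linear": [0.003,0,0.004],"turn": 0},
  {"linear": [0.003,0,0.004],"turn": 0},
])

```text
t: 18.85
ee_pos: [555.8, -232.5, 299.7]
orientation: [3.131, -0.22, 0.011]
ft_force: [-6.1, 5.2, 42.2]
width: 43.6
grasp_force: 30.0
```

>>> arm_command([
  {"linear": [0.003,0,0.004],"turn": 0},
  {"linear": [0.003,0,0.004],"turn": 0},
  {"linear": [0,0.0,0.0],"turn": 0},
])

```text
t: 19.15
ee_pos: [564.3, -233.8, 293.3]
orientation: [3.13, -0.22, 0.021]
ft_force: [0.9, 5.0, 39.0]
width: 43.8
grasp_force: 30.0
```

>>> arm_command([
  {"linear": [-0.004,0,-0.003],"turn": 0},
  {"linear": [-0.004,0,-0.001],"turn": 0},
  {"linear": [0,0.0,0.0],"turn": 0},
])

```text
t: 19.45
ee_pos: [553.8, -232.2, 293.0]
orientation: [3.131, -0.22, 0.01]
ft_force: [-0.5, 2.0, 18.5]
width: 43.5
grasp_force: 30.0
```

>>> arm_command([
  {"linear": [0.001,0,0.003],"turn": 0},
  {"linear": [0.001,0,0.003],"turn": 0},
  {"linear": [0,0.0,0.0],"turn": 0},
])

```text
t: 19.75
ee_pos: [556.7, -232.7, 290.5]
orientation: [3.131, -0.22, 0.015]
ft_force: [-4.7, 5.1, 38.4]
width: 43.8
grasp_force: 30.0
```

>>> arm_command([
  {"linear": [-0.002,0,-0.004],"turn": 0},
  {"linear": [0.001,-0.002,-0.002],"turn": 0},
  {"linear": [0,0.0,0.0],"turn": 0},
])

```text
t: 20.05
ee_pos: [552.5, -230.7, 290.6]
orientation: [3.131, -0.219, -0.001]
ft_force: [-3.8, -2.7, 10.4]
width: 43.3
grasp_force: 30.0
```

```bash
cat > edge.py <<'E'
from h import *
# wrist view: brown bar mask, left/right edges per row
im=ctrl.get_image("wrist"); f=im["frame"]; h=cv2.cvtColor(f,cv2.COLOR_BGR2HSV)
g=f.astype(int); m=((g[...,2]-g[...,0]>14)&(h[...,1]>50)&(h[...,1]<120)).astype(np.uint8)
for y in range(150,236,6):
    r=np.nonzero(m[y,205:310])[0]+205
    print(y,(r.min(),r.max(),len(r)) if len(r) else None, f[y,255])
e=ctrl.get_obs();print(e["ee_pos"].round(1),e["ft_force"].round(1))
a=np.array([-np.sin(.6109)*np.cos(.14),np.sin(.6109)*np.sin(.14),np.cos(.6109)]); M=np.array([582,-235,256.])
Rm=R.from_rotvec(np.ravel(im["rvec"])).as_matrix()
def pw(P):
    p=Rm@P+np.ravel(im["tvec"]);r=np.arctan2(np.hypot(p[0],p[1]),p[2])/np.hypot(p[0],p[1]);return (im["fx"]*p[0]*r+im["cx"]).round(1),(im["fy"]*p[1]*r+im["cy"]).round(1)
n=np.array([np.cos(.6109)*np.cos(.14),-np.cos(.6109)*np.sin(.14),np.sin(.6109)]);y=np.cross(a,n)
print("rim far,near,+y,-y",[pw(M+31*w) for w in(n,-n,y,-y)])
for t in(15,25,35):
    q=np.radians(t);b=np.array([-np.sin(q)*np.cos(.14),np.sin(q)*np.sin(.14),np.cos(q)]);nn=np.cross(y,b)
    print(t,"far generator at 10 above/20/40 below TCP",[pw(e["ee_pos"]+k*b+22*nn) for k in(10,-20,-40)],"silh +y,-y at -20",[pw(e["ee_pos"]-20*b+22*s*y) for s in(1,-1)])
E
python3 edge.py; python3 tilt.py | head -2
```

```text
150 (np.int64(211), np.int64(309), 15) [178 186 189]
156 (np.int64(205), np.int64(215), 3) [150 157 159]
162 (np.int64(205), np.int64(210), 6) [147 154 157]
168 (np.int64(205), np.int64(206), 2) [148 155 156]
174 None [151 158 161]
180 None [ 99 103 105]
186 (np.int64(247), np.int64(264), 17) [ 78  90 103]
192 (np.int64(235), np.int64(275), 41) [ 78  88 101]
198 (np.int64(229), np.int64(281), 53) [ 77  88 101]
204 (np.int64(227), np.int64(283), 57) [63 76 83]
210 (np.int64(225), np.int64(286), 61) [66 77 85]
216 (np.int64(223), np.int64(287), 64) [67 75 87]
222 (np.int64(205), np.int64(305), 78) [63 72 82]
228 (np.int64(206), np.int64(308), 85) [66 74 85]
234 (np.int64(205), np.int64(309), 83) [66 76 86]
[ 552.4 -230.7  290.5] [-3.8 -2.1 11.6]
rim far,near,+y,-y [(np.float64(255.6), np.float64(144.8)), (np.float64(255.3), np.float64(211.9)), (np.float64(205.4), np.float64(182.7)), (np.float64(305.5), np.float64(182.7))]
15 far generator at 10 above/20/40 below TCP [(np.float64(255.4), np.float64(232.0)), (np.float64(255.3), np.float64(197.9)), (np.float64(255.2), np.float64(180.5))] 
[... 166 characters left out ...]
p.float64(240.5)), (np.float64(255.3), np.float64(197.0)), (np.float64(255.2), np.float64(174.1))] silh +y,-y at -20 [(np.float64(217.6), np.float64(225.0)), (np.float64(292.8), np.float64(225.0))]
35 far generator at 10 above/20/40 below TCP [(np.float64(255.4), np.float64(249.5)), (np.float64(255.3), np.float64(197.8)), (np.float64(255.3), np.float64(169.5))] silh +y,-y at -20 [(np.float64(217.1), np.float64(221.3)), (np.float64(293.4), np.float64(221.3))]
[149 123  28  33 421] [159.03800475 141.86223278]
[(123, 149, 149), (126, 149, 152), (129, 149, 158), (132, 150, 161), (135, 151, 162), (138, 150, 173), (141, 150, 174), (144, 153, 172), (147, 153, 172), (150, 153, 172), (153, 155, 169)]
```

The bar has slipped up in the grip: its lower end shows in the wrist view at row 184, only about 37 mm below the TCP, and it caught on the near lip. I'll stand it up again in the tray, regrip it near the top, and bring it in further up-slope.

>>> arm_command([
  {"linear": [0,0,-0.015],"turn": 0},
  {"linear": [0,0,-0.03],"turn": 0},
  {"linear": [0,0,-0.03],"turn": 0},
  {"linear": [-0.0133,-0.0404,0],"turn": 0},
  {"linear": [-0.0133,-0.0404,0],"turn": 0},
  {"linear": [-0.0133,-0.0404,0],"turn": 0},
  {"linear": [-0.0133,-0.0404,0],"turn": 0},
  {"linear": [-0.0133,-0.0404,0],"turn": 0},
  {"linear": [-0.0133,-0.0404,0],"turn": 0},
  {"linear": [-0.0133,-0.0404,0],"turn": 0},
])

```text
t: 21.15
ee_pos: [499.3, 64.8, 364.2]
orientation: [3.133, -0.22, -0.002]
ft_force: [0.5, 0.7, -2.6]
width: 44.0
grasp_force: 30.0
```

>>> arm_command([
  {"linear": [-0.0133,-0.0404,0.02],"turn": 0},
  {"linear": [-0.0133,-0.0404,0.045],"turn": 0},
  {"linear": [-0.0133,-0.0404,0.045],"turn": 0},
  {"linear": [-0.0133,-0.0404,0.045],"turn": 0},
  {"linear": [0,0,0.045],"turn": 0},
  {"linear": [0,0,0.04],"turn": 0},
  {"linear": [0,0,0.02],"turn": 0},
  {"linear": [0,0,0],"turn": 0},
  {"linear": [0,0,0],"turn": 0},
])

```text
t: 22.05
ee_pos: [474.9, 206.7, 130.4]
orientation: [3.133, -0.22, -0.001]
ft_force: [-0.6, -0.8, -2.6]
width: 43.7
grasp_force: 30.0
```

```bash
python3 - <<'E'
from h import *
# bar silhouette in scene against the light tray/bench: print brown mask extents per row under the gripper
im=ctrl.get_image("scene");f=im["frame"];o=ctrl.get_obs();e=o["ee_pos"]
print(e.round(1),o["ft_force"].round(1),o["grasp_force"])
u,v=proj(im,e);print("tcp px",u,v)
h=cv2.cvtColor(f,cv2.COLOR_BGR2HSV);g=f.astype(int)
m=(h[...,1]<140)&(g.max(2)<125)&(g[...,2]-g[...,0]>12)
for y in range(int(v)-20,int(v)+50,4):
    r=np.nonzero(m[y,int(u)-40:int(u)+40])[0]+int(u)-40; print(y,r.min() if len(r) else 0,r.max() if len(r) else 0,len(r))
for t in(0,15,25,35):
    q=np.radians(t);b=np.array([-np.sin(q)*np.cos(.14),np.sin(q)*np.sin(.14),np.cos(q)])
    print(t,[proj(im,e-k*b).round() for k in(30,40,60)])
E
```

```text
[475.6 206.9 131.2] [-0.1  0.1 -2.9] 29.999564588069916
tcp px 347.00298757691826 206.05673946039826
186 313 341 7
190 338 376 6
194 330 378 12
198 330 349 12
202 330 369 19
206 329 368 24
210 320 377 37
214 318 381 46
218 316 367 49
222 314 374 57
226 313 379 64
230 310 384 63
234 307 382 54
238 308 382 55
242 315 379 32
246 321 377 25
250 327 376 16
254 307 338 11
0 [array([345., 213.]), array([344., 215.]), array([343., 219.])]
15 [array([344., 215.]), array([343., 218.]), array([341., 223.])]
25 [array([343., 216.]), array([342., 219.]), array([340., 226.])]
35 [array([343., 217.]), array([341., 220.]), array([338., 227.])]
```

>>> arm_command([
  {"linear": [0,0,0.03],"turn": 0},
  {"linear": [0,0,0.023],"turn": 0},
  {"linear": [0,0,0.004],"turn": 0},
  {"linear": [0,0,0.004],"turn": 0},
  {"linear": [0,0,0],"turn": 0},
])

```text
t: 22.6
ee_pos: [475.7, 207.0, 70.2]
orientation: [-3.133, 0.22, -0.002]
ft_force: [-0.1, -0.1, -2.4]
width: 43.7
grasp_force: 30.0
```

>>> arm_command([
  {"linear": [0,0,0.005],"turn": 0},
  {"linear": [0,0,0.005],"turn": 0},
  {"linear": [0,0,0],"turn": 0},
])

```text
t: 22.9
ee_pos: [474.7, 206.7, 58.9]
orientation: [3.134, -0.22, -0.001]
ft_force: [-0.6, 0.1, -1.8]
width: 43.5
grasp_force: 30.0
```

>>> arm_command([
  {"linear": [0,0,0.005],"turn": 0},
  {"linear": [0,0,0],"turn": 0},
])

```text
t: 23.1
ee_pos: [476.9, 207.0, 55.7]
orientation: [-3.133, 0.219, -0.006]
ft_force: [1.2, -4.0, 13.8]
width: 43.6
grasp_force: 30.0
```

>>> arm_command([
  {"linear": [0,0,0.004],"turn": 0},
  {"linear": [0,0,0],"turn": 0},
])

```text
t: 23.3
ee_pos: [478.6, 207.0, 53.0]
orientation: [-3.132, 0.218, -0.011]
ft_force: [3.5, -7.7, 24.8]
width: 43.7
grasp_force: 30.0
```

>>> arm_command([
  {"linear": [0.005,0,-0.003],"turn": 0},
  {"linear": [0.005,0,0.0],"turn": 0},
  {"linear": [0.005,0,0.001],"turn": 0},
  {"linear": [0.005,0,0.001],"turn": 0},
  {"linear": [0,0,0],"turn": 0},
])

```text
t: 23.8
ee_pos: [493.2, 204.1, 51.4]
orientation: [3.133, -0.221, -0.006]
ft_force: [-8.9, 2.4, 15.9]
width: 43.8
grasp_force: 30.0
```

>>> arm_command([
  {"linear": [0.004,0,0.001],"turn": 0},
  {"linear": [0,0,0.002],"turn": 0},
  {"linear": [0,0,0],"turn": 0},
])

```text
t: 24.1
ee_pos: [497.5, 203.6, 50.1]
orientation: [3.133, -0.22, -0.004]
ft_force: [-12.9, -0.6, 35.1]
width: 43.4
grasp_force: 30.0
```

>>> arm_command([
  {"linear": [0,0,-0.002],"turn": 0},
  {"linear": [0,0,0],"turn": 0},
])

```text
t: 24.3
ee_pos: [498.6, 203.6, 50.3]
orientation: [-3.134, 0.22, 0.0]
ft_force: [-3.3, 0.2, 11.9]
width: 43.8
grasp_force: 30.0
```

>>> arm_command([
  {"linear": [0,0,0],"turn": 0},
  {"linear": [0,0,0],"turn": 0},
  {"linear": [0,0,0],"turn": 0},
  {"linear": [0,0,0],"turn": 0},
], jaw=0.6)

```text
t: 24.7
ee_pos: [498.7, 203.4, 49.8]
orientation: [3.134, -0.22, -0.0]
ft_force: [0.4, 0.1, 0.6]
width: 69.4
grasp_force: 0.0
```

>>> arm_command([
  {"linear": [0,0,-0.02],"turn": 0},
  {"linear": [-0.02,0,-0.04],"turn": 0},
  {"linear": [-0.04,0,-0.04],"turn": 0},
  {"linear": [-0.03,0,-0.03],"turn": 0},
  {"linear": [0,0,0],"turn": 0},
])

```text
t: 25.2
ee_pos: [412.7, 216.0, 178.4]
orientation: [-3.132, 0.218, -0.005]
ft_force: [0.9, -0.6, -0.7]
width: 70.5
grasp_force: 0.0
```

```bash
python3 - <<'E'
from h import *
S=ctrl.get_image("scene");T=ctrl.get_image("top");W=ctrl.get_image("wrist")
import pickle;pickle.dump((S,T,W),open("re.pkl","wb"))
def bl(im,lo,near,rad,tol=14):
    g=im["frame"].astype(int);m=(np.abs(g-lo).max(2)<tol).astype(np.uint8)
    n,l,s,c=cv2.connectedComponentsWithStats(m)
    return [(s[i].tolist(),c[i].round(1)) for i in range(1,n) if s[i,4]>40 and np.hypot(*(c[i]-near))<rad]
E=(497,205,81)
pS,pT=proj(S,E),proj(T,E);print(pS,pT)
print(bl(S,np.array([77,96,111]),pS,40));print(bl(T,np.array([95,115,136]),pT,30))
h=cv2.cvtColor(W["frame"],cv2.COLOR_BGR2HSV);g=W["frame"].astype(int)
k=bl(W,np.array([75,88,100]),(255,170),120,22);print(k)
print(to((497,205,70)),ctrl.get_obs()["width"])
E
```

```text
[340.79341773 223.81861495] [196.62938801 202.15688217]
[([333, 214, 18, 15, 195], array([341.4, 221.4]))]
[([191, 198, 12, 13, 130], array([196.4, 204.1]))]
[([158, 153, 158, 50, 3605], array([248.1, 180. ]))]
(array([414.7, 215.5, 175.3]), array([ 82.9,  -1. , 105.4]), np.float64(-98.01), 25.35) 70.50870093612929
```

```bash
python3 - <<'E'
from h import *
import pickle
S,T,W=pickle.load(open("re.pkl","rb"))
print(tri(ray(S,341.4,221.4),ray(T,196.4,204.1)),onz(S,341.4,221.4,81),onz(T,196.4,204.1,81))
print(to((493,202,175)))
E
```

```text
(array([490.54927415, 204.91710502,  82.61259605]), np.float64(0.6374448553497232)) [489.59218444 204.57910444  81.        ] [490.64374919 205.51014411  81.        ]
(array([414.7, 215.5, 175.3]), array([79.4,  2.4,  0.4]), np.float64(-98.01), 25.35)
```

>>> arm_command([
  {"linear": [0.04,0,0],"turn": 0},
  {"linear": [0.0363,0,0],"turn": 0},
  {"linear": [0,0,0],"turn": 0},
  {"linear": [0,0,0.04],"turn": 0},
  {"linear": [0,0,0.04],"turn": 0},
  {"linear": [0,0,0.025],"turn": 0},
  {"linear": [0,0,0],"turn": 0},
  {"linear": [0,0,0],"turn": 0},
])

```text
t: 26.15
ee_pos: [489.2, 204.3, 69.5]
orientation: [3.133, -0.221, -0.004]
ft_force: [-0.2, -0.5, 0.8]
width: 70.5
grasp_force: 0.0
```

>>> arm_command([
  {"linear": [0,0,0],"turn": 0},
  {"linear": [0,0,0],"turn": 0},
  {"linear": [0,0,0],"turn": 0},
  {"linear": [0,0,0],"turn": 0},
  {"linear": [0,0,0],"turn": 0},
], jaw=-1)

```text
t: 26.65
ee_pos: [490.3, 204.9, 71.4]
orientation: [-3.133, 0.22, -0.002]
ft_force: [-1.9, -0.6, 7.7]
width: 43.9
grasp_force: 30.0
```

>>> arm_command([
  {"linear": [0,0,-0.02],"turn": 0},
  {"linear": [0,0,-0.04],"turn": 0},
  {"linear": [0,0,-0.045],"turn": 0},
  {"linear": [0,0,-0.045],"turn": 0},
  {"linear": [0,0,-0.045],"turn": 0},
  {"linear": [0,0,-0.045],"turn": 0},
  {"linear": [0,0,-0.04],"turn": 0},
  {"linear": [0,0,-0.02],"turn": 0},
  {"linear": [0,0,0],"turn": 0},
])

```text
t: 27.55
ee_pos: [490.7, 205.1, 373.6]
orientation: [-3.131, 0.22, -0.009]
ft_force: [-0.1, -0.0, -2.2]
width: 43.5
grasp_force: 30.0
```

```bash
python3 -c "
from h import *
print(to((583,-236.5,370)))"
```

```text
(array([490.7, 205.1, 373.6]), array([153. , 424.4,   3.2]), np.float64(-98.03), 27.55)
```

>>> arm_command([
  {"linear": [0.0153,0.0424,0],"turn": 0},
  {"linear": [0.0153,0.0424,0],"turn": 0},
  {"linear": [0.0153,0.0424,0],"turn": 0},
  {"linear": [0.0153,0.0424,0],"turn": 0},
  {"linear": [0.0153,0.0424,0],"turn": 0},
  {"linear": [0.0153,0.0424,0],"turn": 0},
  {"linear": [0.0153,0.0424,0],"turn": 0},
  {"linear": [0.0153,0.0424,0],"turn": 0},
  {"linear": [0.0153,0.0424,0],"turn": 0},
  {"linear": [0.0153,0.0424,0],"turn": 0},
])

```text
t: 28.55
ee_pos: [581.1, -238.0, 367.7]
orientation: [-3.132, 0.22, 0.005]
ft_force: [1.3, -0.6, -2.1]
width: 43.9
grasp_force: 30.0
```

>>> arm_command([
  {"linear": [0,0,0.02],"turn": 0},
  {"linear": [0,0,0.02],"turn": 0},
  {"linear": [0,0,0.01],"turn": 0},
  {"linear": [0,0,0],"turn": 0},
  {"linear": [0,0,0],"turn": 0},
])

```text
t: 29.05
ee_pos: [581.9, -236.2, 320.1]
orientation: [-3.134, 0.219, 0.001]
ft_force: [1.4, -0.1, -2.7]
width: 43.8
grasp_force: 30.0
```

```bash
python3 -c "
from h import *
print(to((583,-236.5,303)))"
```

```text
(array([ 581.9, -236.2,  320.1]), array([ 1.1,  0.1, 17.1]), np.float64(-98.0), 29.05)
```

>>> arm_command([
  {"linear": [0.0015,0,0.008],"turn": 0},
  {"linear": [0,0,0.007],"turn": 0},
  {"linear": [0,0,0.002],"turn": 0},
  {"linear": [0,0,0.0],"turn": 0},
])

```text
t: 29.45
ee_pos: [583.3, -236.5, 303.0]
orientation: [-3.134, 0.22, 0.001]
ft_force: [-1.8, 1.1, -3.7]
width: 43.5
grasp_force: 30.0
```

>>> arm_command([
  {"linear": [-0.004,0,0.0],"turn": 0},
  {"linear": [-0.004,0,0],"turn": 0},
  {"linear": [-0.004,-0.0005,-0.001],"turn": 0},
  {"linear": [-0.004,0,-0.001],"turn": 0},
  {"linear": [0,0,0],"turn": 0},
])

```text
t: 29.95
ee_pos: [568.3, -234.2, 307.1]
orientation: [3.133, -0.22, 0.005]
ft_force: [2.9, 1.3, 5.5]
width: 43.8
grasp_force: 30.0
```

>>> arm_command([
  {"linear": [-0.004,0,-0.001],"turn": 0},
  {"linear": [-0.004,0,0],"turn": 0},
  {"linear": [-0.004,0,0],"turn": 0},
  {"linear": [-0.004,0,0],"turn": 0},
  {"linear": [-0.004,0,0.001],"turn": 0},
  {"linear": [0,0.0,0.0],"turn": 0},
])

```text
t: 30.55
ee_pos: [547.2, -231.5, 305.9]
orientation: [3.133, -0.22, -0.0]
ft_force: [1.4, 0.1, 5.4]
width: 43.4
grasp_force: 30.0
```

```bash
python3 edge.py
```

```text
150 (np.int64(206), np.int64(301), 6) [145 153 154]
156 (np.int64(205), np.int64(207), 3) [147 154 157]
162 (np.int64(205), np.int64(205), 1) [150 157 157]
168 None [149 158 158]
174 None [148 157 157]
180 None [149 158 161]
186 (np.int64(248), np.int64(262), 15) [67 77 87]
192 (np.int64(237), np.int64(274), 38) [69 77 88]
198 (np.int64(231), np.int64(280), 48) [67 73 83]
204 (np.int64(229), np.int64(282), 52) [67 75 87]
210 (np.int64(227), np.int64(284), 57) [62 69 78]
216 (np.int64(225), np.int64(286), 57) [63 70 82]
222 (np.int64(205), np.int64(307), 78) [63 70 82]
228 (np.int64(205), np.int64(308), 80) [ 84  98 109]
234 (np.int64(205), np.int64(309), 84) [ 84  95 110]
[ 547.1 -231.5  305.9] [-0.7  0.8  6.3]
rim far,near,+y,-y [(np.float64(253.0), np.float64(133.2)), (np.float64(253.4), np.float64(198.5)), (np.float64(206.6), np.float64(169.7)), (np.float64(299.9), np.float64(169.7))]
15 far generator at 10 above/20/40 below TCP [(np.float64(255.4), np.float64(232.1)), (np.float64(255.4), np.float64(198.0)), (np.float64(255.4), np.float64(180.6))] silh +y,-y at -20 [(np.float64(218.2), np.float64(229.4)), (np.float64(292.5), np.float64(229.4))]
25 far generator at 10 above/20/40 below TCP [(np.float64(255.4), np.float64(240.5)), (np.float64(255.4), np.float64(197.1)), (np.float64(255.4), np.float64(174.2))] silh +y,-y at -20 [(np.float64(217.8), np.float64(225.1)), (np.float64(292.9), np.float64(225.1))]
35 far generator at 10 above/20/40 below TCP [(np.float64(255.4), np.float64(249.6)), (np.float64(255.4), np.float64(197.9)), (np.float64(255.4), np.float64(169.6))] silh +y,-y at -20 [(np.float64(217.2), np.float64(221.4)), (np.float64(293.5), np.float64(221.4))]
```

```bash
cat > end.py <<'E'
from h import *
# far edge of the bar's lower end in the wrist picture (first brown row on the centre column) -> tilt for k mm of bar below the TCP
import sys
im=ctrl.get_image("wrist");g=im["frame"].astype(int);e=ctrl.get_obs()["ee_pos"]
m=((g[...,2]-g[...,0]>13)&(g[...,2]-g[...,0]<50)&(g.max(2)<190))[:, 248:262].mean(1)
v=[y for y in range(100,236) if m[y:y+6].min()>.7]; print("row",v[0] if v else None)
Rm=R.from_rotvec(np.ravel(im["rvec"])).as_matrix()
def pw(P):
    p=Rm@P+np.ravel(im["tvec"]);r=np.arctan2(np.hypot(p[0],p[1]),p[2])/np.hypot(p[0],p[1]);return (im["fy"]*p[1]*r+im["cy"]).round(1)
for k in(65,55,45):
  o=[]
  for t in(-5,0,5,10,15,20,25,30,35,40):
    q=np.radians(t);b=np.array([-np.sin(q)*np.cos(.14),np.sin(q)*np.sin(.14),np.cos(q)]);n=np.array([np.cos(q)*np.cos(.14),-np.cos(q)*np.sin(.14),np.sin(q)])
    o.append((t,float(pw(e-k*b+22*n))))
  print(k,o)
print(e.round(1),ctrl.get_obs()["ft_force"].round(1))
E
python3 end.py
```

```text
row 186
65 [(-5, 190.1), (0, 183.0), (5, 176.1), (10, 169.4), (15, 162.9), (20, 156.7), (25, 150.9), (30, 145.3), (35, 140.2), (40, 135.5)]
55 [(-5, 192.7), (0, 186.5), (5, 180.6), (10, 174.9), (15, 169.5), (20, 164.3), (25, 159.6), (30, 155.2), (35, 151.2), (40, 147.7)]
45 [(-5, 195.5), (0, 190.4), (5, 185.5), (10, 180.9), (15, 176.6), (20, 172.6), (25, 169.1), (30, 165.9), (35, 163.2), (40, 161.0)]
[ 547.1 -231.5  305.9] [0.4 0.5 6.1]
```

The bar is still upright (row 186): it slid off the lip because it wasn't pressed down. I'll retry 1–2 mm further in, with light downward preload.

>>> arm_command([
  {"linear": [0,0,-0.015],"turn": 0},
  {"linear": [0.02,0,0],"turn": 0},
  {"linear": [0.0185,0,0],"turn": 0},
  {"linear": [0,0,0.01],"turn": 0},
  {"linear": [0,0,0.006],"turn": 0},
  {"linear": [0,0,0],"turn": 0},
  {"linear": [0,0,0],"turn": 0},
])

```text
t: 31.35
ee_pos: [585.0, -236.4, 303.8]
orientation: [-3.133, 0.22, 0.002]
ft_force: [-0.8, 0.1, -2.3]
width: 43.7
grasp_force: 30.0
```

>>> arm_command([
  {"linear": [0,0,0.003],"turn": 0},
  {"linear": [0,0,0.0],"turn": 0},
])

```text
t: 31.55
ee_pos: [585.9, -236.6, 301.9]
orientation: [3.134, -0.22, 0.001]
ft_force: [-0.8, -0.3, 1.4]
width: 43.7
grasp_force: 30.0
```

>>> arm_command([
  {"linear": [0.0,0,0.003],"turn": 0},
  {"linear": [0.001,0,0.002],"turn": 0},
  {"linear": [0,0,0.0],"turn": 0},
])

```text
t: 31.85
ee_pos: [586.8, -236.8, 300.7]
orientation: [3.133, -0.22, 0.003]
ft_force: [-9.2, 3.5, 24.0]
width: 43.6
grasp_force: 30.0
```

>>> arm_command([
  {"linear": [-0.004,0,0.0],"turn": 0},
  {"linear": [-0.004,0,0],"turn": 0},
  {"linear": [-0.004,0,0],"turn": 0},
  {"linear": [0,0,0],"turn": 0},
])

```text
t: 32.25
ee_pos: [579.4, -235.9, 301.3]
orientation: [3.131, -0.22, 0.021]
ft_force: [8.1, 1.8, 13.6]
width: 43.6
grasp_force: 30.0
```

```bash
python3 end.py
```

```text
row 100
65 [(-5, 191.2), (0, 184.1), (5, 177.1), (10, 170.4), (15, 163.9), (20, 157.7), (25, 151.7), (30, 146.1), (35, 140.9), (40, 136.2)]
55 [(-5, 193.6), (0, 187.4), (5, 181.5), (10, 175.7), (15, 170.2), (20, 165.1), (25, 160.2), (30, 155.8), (35, 151.7), (40, 148.2)]
45 [(-5, 196.3), (0, 191.2), (5, 186.2), (10, 181.6), (15, 177.2), (20, 173.2), (25, 169.5), (30, 166.3), (35, 163.5), (40, 161.2)]
[ 579.4 -235.9  301.2] [ 7.1  1.7 13.9]
```

>>> arm_command([
  {"linear": [-0.004,0,-0.001],"turn": 0},
  {"linear": [-0.004,0,-0.001],"turn": 0},
  {"linear": [-0.004,0,0],"turn": 0},
  {"linear": [0,0,0],"turn": 0},
])

```text
t: 32.7
ee_pos: [566.4, -234.1, 301.9]
orientation: [3.132, -0.22, 0.016]
ft_force: [6.0, 0.4, 8.9]
width: 43.5
grasp_force: 30.0
```

```bash
sed -i 's/^v=.*/v=225\nwhile m[v]>.5: v-=1\nprint("row",v)/' end.py; sed -i 's/for k in(65,55,45)/for k in(65,55)/' end.py; python3 end.py
```

```text
row 172
65 [(-5, 190.9), (0, 183.8), (5, 176.9), (10, 170.2), (15, 163.7), (20, 157.5), (25, 151.5), (30, 146.0), (35, 140.8), (40, 136.0)]
55 [(-5, 193.4), (0, 187.2), (5, 181.3), (10, 175.5), (15, 170.1), (20, 164.9), (25, 160.1), (30, 155.6), (35, 151.6), (40, 148.1)]
[ 566.5 -234.1  301.9] [5.6 0.4 9.5]
```

>>> arm_command([
  {"linear": [-0.004,0,0],"turn": 0},
  {"linear": [-0.004,0,0],"turn": 0},
  {"linear": [-0.004,0,0],"turn": 0},
  {"linear": [-0.004,0,0],"turn": 0},
  {"linear": [0,0,0],"turn": 0},
])

```text
t: 33.25
ee_pos: [549.6, -231.8, 301.1]
orientation: [3.132, -0.22, 0.012]
ft_force: [3.6, -0.0, 8.3]
width: 43.6
grasp_force: 30.0
```

```bash
python3 end.py
```

```text
row 147
65 [(-5, 190.7), (0, 183.6), (5, 176.7), (10, 170.0), (15, 163.5), (20, 157.3), (25, 151.3), (30, 145.8), (35, 140.6), (40, 135.9)]
55 [(-5, 193.2), (0, 187.0), (5, 181.1), (10, 175.4), (15, 169.9), (20, 164.7), (25, 159.9), (30, 155.5), (35, 151.5), (40, 148.0)]
[ 549.7 -231.8  301.1] [3.7 0.8 8.3]
```

>>> arm_command([
  {"linear": [-0.004,0,0],"turn": 0},
  {"linear": [-0.003,0,0],"turn": 0},
  {"linear": [0,0,-0.005],"turn": 0},
  {"linear": [0.005,0,0],"turn": 0},
  {"linear": [0.004,0,0],"turn": 0},
  {"linear": [0,0,0],"turn": 0},
])

```text
t: 33.9
ee_pos: [549.4, -231.3, 302.6]
orientation: [-3.133, 0.22, 0.002]
ft_force: [-0.2, 1.0, -2.1]
width: 43.4
grasp_force: 30.0
```

```bash
python3 end.py
```

```text
row 142
65 [(-5, 190.3), (0, 183.2), (5, 176.3), (10, 169.6), (15, 163.2), (20, 157.0), (25, 151.2), (30, 145.6), (35, 140.5), (40, 135.9)]
55 [(-5, 192.9), (0, 186.8), (5, 180.9), (10, 175.2), (15, 169.8), (20, 164.6), (25, 159.9), (30, 155.5), (35, 151.6), (40, 148.1)]
[ 549.2 -231.3  302.6] [ 0.3 -0.1 -2.4]
```

>>> arm_command([
  {"linear": [0.004,0,0.003],"turn": 0},
  {"linear": [0.003,0,0.0043],"turn": 0},
  {"linear": [0.003,0,0.0043],"turn": 0},
  {"linear": [0,0,0],"turn": 0},
])

```text
t: 34.35
ee_pos: [559.0, -232.7, 290.6]
orientation: [-3.133, 0.22, 0.003]
ft_force: [0.1, 0.4, -3.6]
width: 43.7
grasp_force: 30.0
```

>>> arm_command([
  {"linear": [0.003,0,0.0043],"turn": 0},
  {"linear": [0.003,0,0.0043],"turn": 0},
  {"linear": [0,0,0],"turn": 0},
])

```text
t: 34.65
ee_pos: [564.1, -233.4, 281.8]
orientation: [-3.133, 0.22, 0.006]
ft_force: [-2.5, 0.2, -5.5]
width: 43.3
grasp_force: 30.0
```

>>> arm_command([
  {"linear": [0.002,0,0.003],"turn": 0},
  {"linear": [0,0,0],"turn": 0},
])

```text
t: 34.85
ee_pos: [565.4, -233.6, 279.0]
orientation: [-3.133, 0.22, 0.007]
ft_force: [-6.1, 0.5, -5.3]
width: 43.2
grasp_force: 30.0
```

>>> arm_command([
  {"linear": [0,0,0],"turn": 0},
  {"linear": [0,0,0],"turn": 0},
  {"linear": [0,0,0],"turn": 0},
  {"linear": [0,0,0],"turn": 0},
], jaw=0.6)

```text
t: 35.25
ee_pos: [567.8, -234.1, 280.9]
orientation: [3.133, -0.22, 0.003]
ft_force: [-0.9, 0.2, -0.1]
width: 68.7
grasp_force: 0.0
```

>>> arm_command([
  {"linear": [0,0,-0.02],"turn": 0},
  {"linear": [0,0,-0.04],"turn": 0},
  {"linear": [0,0,-0.04],"turn": 0},
  {"linear": [0,0,0],"turn": 0},
  {"linear": [0,0,0],"turn": 0},
])

```text
t: 35.75
ee_pos: [567.6, -234.1, 381.4]
orientation: [3.133, -0.22, 0.004]
ft_force: [0.2, -0.8, -0.6]
width: 70.2
grasp_force: 0.0
```

```bash
cat > slot.py <<'E'
from h import *
# colours seen through the sight slot along the tube in the scene picture, by z up the bore
im=ctrl.get_image("scene");S=im["frame"].astype(int)
a=np.array([-np.sin(.6109)*np.cos(.14),np.sin(.6109)*np.sin(.14),np.cos(.6109)]);n=np.array([np.cos(.6109)*np.cos(.14),-np.cos(.6109)*np.sin(.14),np.sin(.6109)]);M=np.array([582,-235,256.])
for z in range(10,240,10):
    u,v=proj(im,M+(z-212)*a+23*n).round().astype(int); p=S[v,u-3:u+4]; print(z,(u,v),[int(r) for r in p[:,2]-p[:,0]],int(p.mean()))
E
python3 slot.py; python3 -c "
from h import *
print(to((525.6,364,300)))"
```

```text
10 (np.int64(133), np.int64(232)) [9, 10, 9, 9, 9, 9, 9] 98
20 (np.int64(133), np.int64(228)) [8, 13, 26, 30, 31, 31, 18] 80
30 (np.int64(134), np.int64(225)) [9, 18, 29, 29, 31, 21, 5] 67
40 (np.int64(135), np.int64(221)) [12, 26, 29, 30, 31, 18, 4] 68
50 (np.int64(135), np.int64(217)) [7, 15, 26, 29, 30, 31, 24] 73
60 (np.int64(136), np.int64(214)) [10, 25, 29, 30, 30, 30, 19] 76
70 (np.int64(137), np.int64(210)) [12, 25, 28, 30, 30, 27, 13] 77
80 (np.int64(137), np.int64(206)) [8, 13, 27, 30, 30, 31, 26] 73
90 (np.int64(138), np.int64(203)) [10, 15, 26, 30, 29, 30, 19] 72
100 (np.int64(139), np.int64(199)) [9, 17, 27, 30, 30, 29, 16] 71
110 (np.int64(139), np.int64(195)) [6, 10, 16, 26, 30, 30, 28] 68
120 (np.int64(140), np.int64(191)) [7, 14, 25, 28, 30, 30, 17] 68
130 (np.int64(141), np.int64(187)) [5, 14, 26, 29, 30, 31, 15] 68
140 (np.int64(142), np.int64(183)) [9, 15, 26, 29, 29, 30, 19] 71
150 (np.int64(142), np.int64(179)) [5, 10, 16, 26, 30, 30, 30] 67
160 (np.int64(143), np.int64(175)) [5, 12, 16, 15, 14, 23, 23] 52
170 (np.int64(144), np.int64(171)) [5, 5, 4, 5, 7, 6, 6] 55
180 (np.int64(145), np.int64(167)) [5, 5, 7, 7, 8, 9, 10] 72
190 (np.int64(145), np.int64(163)) [10, 9, 10, 9, 10, 10, 9] 98
200 (np.int64(146), np.int64(159)) [8, 9, 9, 8, 7, 7, 7] 84
210 (np.int64(147), np.int64(155)) [6, 7, 6, 10, 10, 11, 7] 85
220 (np.int64(148), np.int64(151)) [5, 5, 6, 4, 6, 6, 6] 57
230 (np.int64(148), np.int64(147)) [5, 5, 5, 5, 7, 6, 6] 60
(array([ 566.9, -233.8,  379.8]), array([-124.4, -586.2,   79.9]), np.float64(-98.03), 35.8)
```

Two bars are seated: the slot shows brown up to about 155 mm. Now the third.

>>> arm_command([
  {"linear": [-0.0089,-0.0419,0],"turn": 0},
  {"linear": [-0.0089,-0.0419,0],"turn": 0},
  {"linear": [-0.0089,-0.0419,0],"turn": 0},
  {"linear": [-0.0089,-0.0419,0],"turn": 0},
  {"linear": [-0.0089,-0.0419,0],"turn": 0},
  {"linear": [-0.0089,-0.0419,0],"turn": 0},
  {"linear": [-0.0089,-0.0419,0],"turn": 0},
  {"linear": [-0.0089,-0.0419,0],"turn": 0},
  {"linear": [-0.0089,-0.0419,0],"turn": 0},
  {"linear": [-0.0089,-0.0419,0],"turn": 0},
])

```text
t: 36.8
ee_pos: [536.4, 194.9, 378.3]
orientation: [3.133, -0.22, -0.004]
ft_force: [1.2, -1.2, -0.8]
width: 70.4
grasp_force: 0.0
```

>>> arm_command([
  {"linear": [-0.0089,-0.0419,0.02],"turn": 0},
  {"linear": [-0.0089,-0.0419,0.03],"turn": 0},
  {"linear": [-0.0089,-0.0419,0.03],"turn": 0},
  {"linear": [-0.0089,-0.0419,0.04],"turn": 0},
  {"linear": [0,0,0.04],"turn": 0},
  {"linear": [0,0,0.04],"turn": 0},
  {"linear": [0,0,0.02],"turn": 0},
  {"linear": [0,0,0],"turn": 0},
  {"linear": [0,0,0],"turn": 0},
])

```text
t: 37.7
ee_pos: [526.0, 353.9, 167.9]
orientation: [3.133, -0.22, -0.003]
ft_force: [-0.9, -0.1, 0.7]
width: 70.4
grasp_force: 0.0
```

```bash
python3 -c "
from h import *
print(to((525.5,364,70.5)),ctrl.get_obs()['qpos'])"
```

```text
(array([526. , 353.9, 167.9]), array([ -1.7, -10. ,  97.4]), np.float64(-98.03), 37.7) [5.73551484e-01 5.23727953e-01 1.65761898e+00 2.10203491e-05
 9.62369919e-01 2.28456576e+00]
```

>>> arm_command([
  {"linear": [-0.0017,-0.01,0],"turn": 0},
  {"linear": [0,0,0.03],"turn": 0},
  {"linear": [0,0,0.037],"turn": 0},
  {"linear": [0,0,0.03],"turn": 0},
  {"linear": [0,0,0],"turn": 0},
  {"linear": [0,0,0],"turn": 0},
])

```text
t: 38.3
ee_pos: [526.8, 365.2, 73.1]
orientation: [-3.133, 0.22, -0.002]
ft_force: [-0.4, -0.0, 1.2]
width: 70.4
grasp_force: 0.0
```

>>> arm_command([
  {"linear": [0,0,0],"turn": 0},
  {"linear": [0,0,0],"turn": 0},
  {"linear": [0,0,0],"turn": 0},
  {"linear": [0,0,0],"turn": 0},
  {"linear": [0,0,0],"turn": 0},
], jaw=-1)

```text
t: 38.8
ee_pos: [526.7, 364.7, 72.9]
orientation: [-3.133, 0.22, -0.002]
ft_force: [-0.1, -0.8, 5.8]
width: 43.8
grasp_force: 30.0
```

>>> arm_command([
  {"linear": [0,0,-0.02],"turn": 0},
  {"linear": [0,0,-0.04],"turn": 0},
  {"linear": [0,0,-0.045],"turn": 0},
  {"linear": [0,0,-0.045],"turn": 0},
  {"linear": [0,0,-0.045],"turn": 0},
  {"linear": [0,0,-0.045],"turn": 0},
  {"linear": [0,0,-0.04],"turn": 0},
  {"linear": [0,0,-0.02],"turn": 0},
  {"linear": [0,0,0],"turn": 0},
])

```text
t: 39.7
ee_pos: [527.1, 365.1, 375.3]
orientation: [-3.13, 0.22, -0.008]
ft_force: [0.2, 0.0, -3.3]
width: 43.6
grasp_force: 30.0
```

```bash
python3 -c "
from h import *
print(to((585,-236.5,370)))"
```

```text
(array([527.1, 365.1, 375.3]), array([141.4, 587.6,   3.6]), np.float64(-98.03), 39.7)
```

>>> arm_command([
  {"linear": [0.0101,0.042,0],"turn": 0},
  {"linear": [0.0101,0.042,0],"turn": 0},
  {"linear": [0.0101,0.042,0],"turn": 0},
  {"linear": [0.0101,0.042,0],"turn": 0},
  {"linear": [0.0101,0.042,0],"turn": 0},
  {"linear": [0.0101,0.042,0],"turn": 0},
  {"linear": [0.0101,0.042,0],"turn": 0},
  {"linear": [0.0101,0.042,0],"turn": 0},
  {"linear": [0.0101,0.042,0],"turn": 0},
  {"linear": [0.0101,0.042,0],"turn": 0},
])

```text
t: 40.7
ee_pos: [566.3, -67.2, 369.3]
orientation: [-3.134, 0.22, 0.006]
ft_force: [0.5, 0.0, -2.5]
width: 43.5
grasp_force: 30.0
```

>>> arm_command([
  {"linear": [0.0101,0.042,0],"turn": 0},
  {"linear": [0.0101,0.042,0],"turn": 0},
  {"linear": [0.0101,0.042,0],"turn": 0},
  {"linear": [0.0101,0.042,0],"turn": 0},
  {"linear": [0,0,0.02],"turn": 0},
  {"linear": [0,0,0.02],"turn": 0},
  {"linear": [0,0,0.01],"turn": 0},
  {"linear": [0,0,0],"turn": 0},
  {"linear": [0,0,0],"turn": 0},
])

```text
t: 41.6
ee_pos: [583.5, -237.3, 320.2]
orientation: [-3.133, 0.22, 0.003]
ft_force: [0.0, 0.6, 0.2]
width: 19.4
grasp_force: 0.0
```

```bash
python3 -c "
from h import *
print(to((585.5,-236.5,304)))"
```

```text
(array([ 583.5, -237.3,  320.2]), array([ 1.9, -1.1, 16.2]), np.float64(-98.04), 41.6)
```

The fingers have closed to 19 mm, so the bar has left the grip. I need to find it before moving.

```bash
python3 slot.py | awk '$1>130'; python3 - <<'E'
from h import *
import pickle
def cand(im,ref):
    d=np.abs(im["frame"].astype(int)-ref["frame"].astype(int)).max(2)>25
    g=im["frame"].astype(int);m=(d&(g[...,2]-g[...,0]>18)&(g[...,2]-g[...,0]<50)&(g[...,1]-g[...,0]>6)&(g.max(2)<150)).astype(np.uint8)
    m=cv2.morphologyEx(m,cv2.MORPH_OPEN,np.ones((3,3),np.uint8))
    n,l,s,c=cv2.connectedComponentsWithStats(m);return [(s[i].tolist(),g[l==i].mean(0).round().tolist()) for i in range(1,n) if s[i,4]>30]
for n in("scene","top"):
    im=ctrl.get_image(n);ref=pickle.load(open(n+".pkl","rb"));print(n,cand(im,ref))
    pickle.dump(im,open(n+"3.pkl","wb"))
    e=ctrl.get_obs()["ee_pos"];print("tcp",proj(im,e).round(),"mouth",proj(im,(582,-235,256)).round())
w=ctrl.get_image("wrist");pickle.dump(w,open("w3.pkl","wb"));g=w["frame"].astype(int)
m=((g[...,2]-g[...,0]>13)&(g[...,2]-g[...,0]<50)&(g.max(2)<150)).astype(np.uint8)
m=cv2.morphologyEx(m,cv2.MORPH_OPEN,np.ones((3,3),np.uint8));n,l,s,c=cv2.connectedComponentsWithStats(m)
print([(s[i].tolist(),g[l==i].mean(0).round().tolist()) for i in range(1,n) if s[i,4]>60])
E
```

```text
140 (np.int64(142), np.int64(183)) [8, 16, 27, 31, 32, 31, 20] 74
150 (np.int64(142), np.int64(179)) [5, 12, 17, 27, 31, 31, 31] 69
160 (np.int64(143), np.int64(175)) [4, 13, 16, 15, 15, 25, 25] 54
170 (np.int64(144), np.int64(171)) [6, 4, 5, 6, 5, 6, 7] 57
180 (np.int64(145), np.int64(167)) [5, 5, 5, 6, 7, 8, 9] 74
190 (np.int64(145), np.int64(163)) [9, 9, 9, 11, 10, 11, 9] 101
200 (np.int64(146), np.int64(159)) [8, 10, 10, 8, 8, 6, 6] 87
210 (np.int64(147), np.int64(155)) [7, 7, 9, 10, 7, 8, 11] 71
220 (np.int64(148), np.int64(151)) [11, 16, 16, 17, 18, 18, 20] 45
230 (np.int64(148), np.int64(147)) [7, 11, 16, 18, 20, 20, 20] 56
scene [([71, 0, 18, 10, 111], [99.0, 115.0, 120.0]), ([89, 0, 5, 11, 41], [105.0, 122.0, 127.0]), ([294, 0, 11, 14, 121], [101.0, 118.0, 123.0]), ([326, 20, 7, 8, 45], [97.0, 113.0, 118.0]), ([69, 22, 17, 18, 137], [27.0, 43.0, 56.0]), ([300, 102, 74, 46, 946], [42.0, 65.0, 78.0]), ([149, 144, 13, 10, 82], [43.0, 55.0, 63.0]), ([215, 164, 10, 7, 53], [20.0, 38.0, 61.0]), ([132, 176, 14, 54, 234], [67.0, 84.0, 96.0]), ([162, 200, 9, 5, 33], [46.0, 68.0, 81.0
[... 1443 characters left out ...]
14, 46, 367], [52.0, 73.0, 99.0]), ([77, 97, 12, 42, 164], [53.0, 74.0, 100.0]), ([256, 98, 10, 24, 152], [104.0, 120.0, 137.0]), ([379, 116, 123, 38, 1424], [44.0, 59.0, 78.0]), ([488, 117, 7, 17, 80], [78.0, 104.0, 124.0]), ([261, 123, 6, 23, 126], [100.0, 115.0, 132.0]), ([288, 135, 104, 33, 1184], [55.0, 75.0, 97.0]), ([243, 157, 24, 6, 101], [77.0, 88.0, 100.0]), ([230, 219, 21, 44, 559], [32.0, 35.0, 56.0]), ([261, 219, 21, 42, 549], [32.0, 35.0, 56.0]), ([0, 240, 362, 108, 6040], [36.0, 49.0, 67.0]), ([253, 241, 5, 40, 166], [72.0, 83.0, 95.0]), ([431, 240, 81, 89, 3178], [29.0, 31.0, 50.0]), ([65, 362, 225, 22, 2041], [31.0, 34.0, 55.0]), ([297, 379, 42, 5, 127], [31.0, 33.0, 55.0])]
```

```bash
python3 - <<'E'
from h import *
import pickle
def ext(n,x0,x1,ys,lo,hi):
    im=pickle.load(open(n,"rb"));g=im["frame"].astype(int);d=g[...,2]-g[...,0]
    print(n)
    for y in ys:
        r=np.nonzero((d[y,x0:x1]>lo)&(d[y,x0:x1]<hi))[0]+x0
        runs=np.split(r,np.nonzero(np.diff(r)>1)[0]+1)
        print(y,[(int(q[0]),int(q[-1]),g[y,q].mean(0).round().astype(int).tolist()) for q in runs if len(q)>3])
ext("w3.pkl",190,325,range(140,300,8),11,40)
ext("scene3.pkl",130,185,range(110,162,3),13,40)
im=pickle.load(open("scene3.pkl","rb"))
a=np.array([-np.sin(.6109)*np.cos(.14),np.sin(.6109)*np.sin(.14),np.cos(.6109)]);M=np.array([582,-235,256.])
print("axis s=0,20,40,60",[proj(im,M+s*a).round(0).tolist() for s in(0,20,40,60)],"vert",[proj(im,M+[0,0,s]).round(0).tolist() for s in(0,20,40,60)])
E
```

```text
w3.pkl
140 [(244, 266, [107, 124, 142])]
148 [(298, 302, [85, 96, 107])]
156 [(245, 253, [117, 134, 155]), (263, 267, [94, 106, 121])]
164 [(289, 306, [65, 84, 99])]
172 []
180 [(290, 293, [143, 152, 158])]
188 [(190, 202, [137, 145, 151]), (204, 219, [136, 143, 150])]
196 [(190, 218, [136, 144, 150])]
204 [(190, 212, [135, 144, 150])]
212 [(190, 198, [137, 146, 152])]
220 [(190, 196, [134, 142, 149]), (238, 250, [33, 36, 57]), (261, 273, [31, 34, 56])]
228 [(190, 194, [133, 141, 149]), (237, 250, [31, 34, 56]), (261, 274, [30, 33, 55])]
236 [(190, 193, [150, 159, 165]), (236, 250, [31, 33, 55]), (261, 276, [35, 36, 58])]
244 [(232, 249, [37, 40, 61]), (254, 257, [72, 82, 94]), (261, 279, [39, 42, 62])]
252 [(218, 249, [81, 86, 98]), (254, 257, [72, 82, 94]), (262, 281, [30, 32, 51]), (283, 287, [179, 190, 192]), (300, 312, [41, 54, 64])]
260 [(246, 249, [30, 32, 50]), (254, 257, [71, 81, 92]), (262, 265, [30, 32, 49])]
268 [(245, 248, [34, 46, 59]), (253, 257, [65, 73, 84]), (263, 266, [36, 46, 59])]
276 [(253, 258, [70, 80, 92])]
284 []
292 []
scene3.pkl
110 [(174, 184, [89, 101, 1
[... 507 characters left out ...]
7 [(130, 140, [114, 129, 135]), (145, 184, [40, 49, 59])]
140 [(130, 141, [126, 142, 148]), (143, 184, [50, 60, 69])]
143 [(130, 174, [78, 91, 98]), (179, 184, [137, 153, 158])]
146 [(130, 169, [83, 96, 102]), (171, 184, [116, 131, 136])]
149 [(130, 139, [145, 162, 166]), (149, 164, [42, 52, 60]), (169, 184, [141, 159, 163])]
152 [(130, 140, [144, 162, 165]), (151, 162, [43, 54, 62]), (175, 184, [137, 155, 158])]
155 [(130, 140, [145, 163, 166])]
158 [(130, 138, [146, 164, 168])]
161 [(130, 139, [147, 165, 169]), (166, 176, [140, 158, 161])]
axis s=0,20,40,60 [[154.0, 153.0], [155.0, 145.0], [157.0, 136.0], [159.0, 128.0]] vert [[154.0, 153.0], [152.0, 147.0], [150.0, 141.0], [147.0, 134.0]]
```

```bash
python3 - <<'E'
from h import *
import pickle
im=pickle.load(open("w3.pkl","rb"));g=im["frame"].astype(int)
for x in(235,255,275): print(x,[(y,g[y,x].tolist()) for y in range(130,290,8)])
Rm=R.from_rotvec(np.ravel(im["rvec"])).as_matrix()
def pw(P):
    p=Rm@P+np.ravel(im["tvec"]);r=np.arctan2(np.hypot(p[0],p[1]),p[2])/np.hypot(p[0],p[1]);return (im["fx"]*p[0]*r+im["cx"]).round(),(im["fy"]*p[1]*r+im["cy"]).round()
a=np.array([-np.sin(.6109)*np.cos(.14),np.sin(.6109)*np.sin(.14),np.cos(.6109)]);n=np.array([np.cos(.6109)*np.cos(.14),-np.cos(.6109)*np.sin(.14),np.sin(.6109)]);M=np.array([582,-235,256.])
print("rim far/near",pw(M+31*n),pw(M-31*n),"seated top far/near",pw(M+13*a+22*n),pw(M+13*a-22*n))
S=pickle.load(open("scene3.pkl","rb"));y=np.cross(a,n)
print("scene seated: top",[proj(S,M+13*a+22*w).round() for w in(n,-n,y,-y)],"rim",[proj(S,M+31*w).round() for w in(n,-n,y,-y)])
E
```

```text
235 [(130, [98, 99, 102]), (138, [127, 134, 137]), (146, [131, 136, 138]), (154, [131, 138, 140]), (162, [134, 143, 143]), (170, [134, 142, 144]), (178, [135, 144, 144]), (186, [81, 85, 86]), (194, [103, 107, 108]), (202, [88, 92, 93]), (210, [88, 92, 93]), (218, [88, 92, 93]), (226, [104, 110, 111]), (234, [101, 107, 109]), (242, [23, 29, 51]), (250, [30, 33, 56]), (258, [39, 31, 34]), (266, [33, 29, 31]), (274, [30, 31, 34]), (282, [34, 29, 30])]
255 [(130, [112, 128, 148]), (138, [112, 131, 150]), (146, [117, 137, 157]), (154, [113, 131, 152]), (162, [105, 113, 121]), (170, [147, 153, 157]), (178, [145, 153, 154]), (186, [84, 88, 90]), (194, [96, 103, 101]), (202, [100, 103, 105]), (210, [100, 104, 105]), (218, [100, 104, 106]), (226, [114, 119, 118]), (234, [110, 116, 117]), (242, [70, 79, 90]), (250, [72, 80, 91]), (258, [69, 80, 92]), (266, [72, 80, 92]), (274, [77, 90, 102]), (282, [41, 38, 39])]
275 [(130, [94, 95, 94]), (138, [136, 143, 146]), (146, [143, 151, 152]), (154, [143, 151, 154]), (162, [142, 151, 151]), (170, [140, 148, 149]), (178, [139, 147, 149]), (186, [75, 81, 80]), (194, [102, 108, 108]), (202, [92, 95, 96]), (210, [90, 94, 96]), (218, [90, 96, 96]), (226, [103, 107, 108]), (234, [53, 55, 67]), (242, [33, 38, 58]), (250, [32, 39, 58]), (258, [31, 29, 26]), (266, [27, 28, 26]), (274, [24, 26, 17]), (282, [31, 34, 30])]
rim far/near (np.float64(252.0), np.float64(188.0)) (np.float64(253.0), np.float64(236.0)) seated top far/near (np.float64(252.0), np.float64(212.0)) (np.float64(253.0), np.float64(244.0))
scene seated: top [array([148., 149.]), array([161., 146.]), array([162., 151.]), array([147., 144.])] rim [array([145., 155.]), array([162., 151.]), array([165., 158.]), array([143., 148.])]
```

```bash
python3 - <<'E'
from h import *
import pickle
o=ctrl.get_obs();print(o["t"],o["width"],o["grasp_force"],o["ft_force"].round(1),o["moment"].round(2))
w=ctrl.get_image("wrist");g=w["frame"].astype(int)
def runs(y,x0,x1):
    d=g[y,x0:x1,2]-g[y,x0:x1,0]; v=g[y,x0:x1].max(1)
    r=np.nonzero((d>15)&(d<40)&(v>60)&(v<130)&(g[y,x0:x1,1]-g[y,x0:x1,0]>7))[0]+x0
    return [(int(q[0]),int(q[-1])) for q in np.split(r,np.nonzero(np.diff(r)>1)[0]+1) if len(q)>2]
for y in range(225,330,6):print(y,runs(y,150,360))
Rm=R.from_rotvec(np.ravel(w["rvec"])).as_matrix();e=o["ee_pos"]
def pw(P):
    p=Rm@P+np.ravel(w["tvec"]);r=np.arctan2(np.hypot(p[0],p[1]),p[2])/np.hypot(p[0],p[1]);return (w["fx"]*p[0]*r+w["cx"]).round(),(w["fy"]*p[1]*r+w["cy"]).round()
print("tcp",pw(e),"tip",pw(e-[0,0,19]),"below60",pw(e-[0,0,60]),"below100",pw(e-[0,0,100]),"bench",pw(e-[0,0,300]))
for x in (510,530,550,565,582): print(x,[pw(np.array([x,-235+(582-x)*.139,z])) for z in(300,270,240,0)])
E
```

```text
41.8 0.5209419788722919 0.0 [ 1.3 -0.1  0.9] [ 0.09  0.03 -0.05]
225 []
231 []
237 []
243 []
249 []
255 [(158, 163)]
261 []
267 []
273 []
279 []
285 []
291 []
297 []
303 []
309 []
315 []
321 []
327 []
tcp (np.float64(255.0), np.float64(252.0)) tip (np.float64(255.0), np.float64(238.0)) below60 (np.float64(255.0), np.float64(214.0)) below100 (np.float64(255.0), np.float64(198.0)) bench (np.float64(255.0), np.float64(160.0))
510 [(np.float64(253.0), np.float64(329.0)), (np.float64(253.0), np.float64(305.0)), (np.float64(253.0), np.float64(285.0)), (np.float64(254.0), np.float64(203.0))]
530 [(np.float64(252.0), np.float64(308.0)), (np.float64(253.0), np.float64(284.0)), (np.float64(253.0), np.float64(265.0)), (np.float64(254.0), np.float64(191.0))]
550 [(np.float64(252.0), np.float64(284.0)), (np.float64(253.0), np.float64(262.0)), (np.float64(253.0), np.float64(244.0)), (np.float64(254.0), np.float64(179.0))]
565 [(np.float64(252.0), np.float64(264.0)), (np.float64(252.0), np.float64(244.0)), (np.float64(253.0), np.float64(228.0)), (np.float64(254.0), np.float64(169.0))]
582 [(np.float64(252.0), np.float64(240.0)), (np.float64(252.0), np.float64(222.0)), (np.float64(253.0), np.float64(208.0)), (np.float64(254.0), np.float64(159.0))]
```

```bash
python3 - <<'E'
from h import *
import pickle
S=ctrl.get_image("scene");T=ctrl.get_image("top");w=ctrl.get_image("wrist")
g=S["frame"].astype(int);r=pickle.load(open("scene.pkl","rb"))["frame"].astype(int);r3=pickle.load(open("scene3.pkl","rb"))["frame"].astype(int)
for y in range(141,160,2): print(y,[(x,g[y,x].tolist(),r3[y,x].tolist(),r[y,x].tolist()) for x in(148,153,158,163)])
# brown bar-coloured blobs elsewhere that were not there at the start
for n,im in(("scene",S),("top",T)):
    ref=pickle.load(open(n+".pkl","rb"))["frame"].astype(int);a=im["frame"].astype(int)
    lo=np.array([77,96,111]) if n=="scene" else np.array([95,115,136])
    for q in(lo,lo//2):
        m=((np.abs(a-q).max(2)<14)&(np.abs(a-ref).max(2)>20)).astype(np.uint8);m=cv2.morphologyEx(m,cv2.MORPH_OPEN,np.ones((3,3),np.uint8))
        k,l,s,c=cv2.connectedComponentsWithStats(m);print(n,[s[i].tolist() for i in range(1,k) if 30<s[i,4]<500])
gw=w["frame"].astype(int)
for y in(240,246,252,258,264): print(y,[(x,gw[y,x].tolist()) for x in(205,215,222,228,285,292,300)])
E
```

```text
141 [(148, [10, 13, 29], [12, 14, 33], [138, 154, 158]), (153, [59, 66, 65], [31, 38, 50], [57, 64, 63]), (158, [79, 89, 90], [43, 54, 62], [72, 81, 82]), (163, [147, 164, 169], [40, 48, 56], [137, 154, 158])]
143 [(148, [122, 136, 138], [19, 24, 40], [117, 130, 133]), (153, [45, 49, 49], [44, 54, 64], [40, 44, 43]), (158, [126, 141, 145], [44, 55, 63], [116, 130, 134]), (163, [148, 166, 171], [39, 48, 56], [137, 154, 157])]
145 [(148, [115, 127, 127], [43, 55, 63], [107, 118, 118]), (153, [50, 55, 53], [42, 54, 63], [44, 50, 49]), (158, [148, 166, 170], [43, 54, 63], [139, 155, 159]), (163, [149, 166, 170], [36, 45, 52], [137, 154, 158])]
147 [(148, [59, 65, 64], [45, 54, 62], [78, 86, 84]), (153, [68, 75, 75], [45, 56, 63], [94, 104, 103]), (158, [124, 137, 139], [44, 55, 63], [117, 131, 132]), (163, [148, 166, 170], [34, 43, 51], [137, 154, 157])]
149 [(148, [56, 62, 61], [48, 57, 61], [74, 82, 81]), (153, [63, 70, 70], [44, 55, 62], [93, 104, 103]), (158, [68, 76, 74], [43, 54, 63], [107, 118, 117]), (163, [100, 110, 111], [35, 43, 51], [109, 120, 121])]
151 [(148, [56, 62, 61], 
[... 1496 characters left out ...]
1, 232]), (292, [225, 233, 234]), (300, [224, 232, 233])]
246 [(205, [223, 231, 233]), (215, [225, 232, 233]), (222, [224, 232, 232]), (228, [226, 233, 233]), (285, [225, 233, 233]), (292, [225, 234, 234]), (300, [226, 233, 234])]
252 [(205, [87, 91, 94]), (215, [160, 170, 172]), (222, [180, 192, 193]), (228, [185, 197, 200]), (285, [184, 196, 199]), (292, [99, 106, 111]), (300, [68, 74, 80])]
258 [(205, [36, 34, 32]), (215, [34, 30, 34]), (222, [35, 34, 35]), (228, [32, 29, 33]), (285, [34, 32, 32]), (292, [30, 28, 30]), (300, [26, 20, 24])]
264 [(205, [36, 35, 35]), (215, [38, 33, 34]), (222, [26, 26, 24]), (228, [34, 32, 31]), (285, [35, 32, 32]), (292, [36, 34, 34]), (300, [26, 23, 26])]
```

```bash
python3 - <<'E'
from h import *
import pickle
ref=pickle.load(open("scene.pkl","rb"))["frame"].astype(int)
for i in range(4):
    S=ctrl.get_image("scene");a=S["frame"].astype(int)
    d=a[...,2]-a[...,0]
    m=((np.abs(a-ref).max(2)>18)&(d>11)&(d<45)&(a.max(2)<135)).astype(np.uint8);m=cv2.morphologyEx(m,cv2.MORPH_OPEN,np.ones((3,3),np.uint8))
    m[:155]=0;m[:,:165]=0
    k,l,s,c=cv2.connectedComponentsWithStats(m);print(ctrl.get_obs()["t"],[(s[i].tolist(),a[l==i].mean(0).round().tolist(),onz(S,*c[i],22)[:2].round().tolist()) for i in range(1,k) if s[i,4]>25])
E
```

```text
42.05 [([217, 164, 9, 7, 43], [21.0, 38.0, 60.0], [394.0, -177.0]), ([174, 178, 30, 29, 471], [46.0, 57.0, 64.0], [512.0, -225.0]), ([165, 199, 7, 6, 30], [52.0, 71.0, 81.0], [564.0, -263.0]), ([196, 211, 22, 10, 101], [52.0, 73.0, 84.0], [565.0, -141.0]), ([235, 302, 16, 11, 106], [22.0, 39.0, 56.0], [761.0, 51.0])]
42.1 [([218, 164, 8, 8, 48], [21.0, 39.0, 60.0], [396.0, -176.0]), ([173, 178, 31, 29, 485], [47.0, 58.0, 65.0], [513.0, -226.0]), ([165, 200, 7, 5, 28], [50.0, 70.0, 81.0], [565.0, -262.0]), ([196, 211, 23, 10, 112], [54.0, 74.0, 85.0], [565.0, -140.0]), ([235, 302, 16, 11, 107], [22.0, 39.0, 56.0], [761.0, 51.0])]
42.15 [([217, 164, 6, 6, 28], [20.0, 38.0, 60.0], [395.0, -184.0]), ([175, 178, 28, 29, 463], [46.0, 56.0, 64.0], [512.0, -225.0]), ([165, 199, 7, 6, 29], [51.0, 70.0, 81.0], [565.0, -263.0]), ([196, 210, 23, 11, 110], [54.0, 74.0, 84.0], [565.0, -141.0]), ([235, 302, 16, 11, 107], [22.0, 39.0, 56.0], [761.0, 51.0])]
42.2 [([217, 164, 9, 5, 37], [21.0, 38.0, 59.0], [392.0, -180.0]), ([173, 178, 31, 29, 471], [46.0, 57.0, 64.0], [512.0, -225.0]), ([165, 198, 7, 7, 30], [51.0, 70.0, 81.0], [564.0, -263.0]), ([196, 210, 23, 11, 106], [52.0, 73.0, 84.0], [565.0, -141.0]), ([235, 302, 16, 11, 107], [22.0, 39.0, 56.0], [761.0, 51.0])]
```

>>> arm_command([
  {"linear": [0,0,-0.03],"turn": 0},
  {"linear": [0,-0.045,-0.03],"turn": 0},
  {"linear": [0,-0.045,0],"turn": 0},
  {"linear": [-0.02,-0.045,0],"turn": 0},
], jaw=0.6)

```text
t: 42.6
ee_pos: [584.1, -103.6, 380.5]
orientation: [3.134, -0.222, 0.005]
ft_force: [0.9, 1.4, -0.3]
width: 29.2
grasp_force: 0.0
```

```bash
python3 - <<'E'
from h import *
import pickle
S=ctrl.get_image("scene");T=ctrl.get_image("top");W=ctrl.get_image("wrist");pickle.dump((S,T,W),open("fall.pkl","wb"))
for n,im,lo in(("scene",S,np.array([77,96,111])),("top",T,np.array([95,115,136]))):
    a=im["frame"].astype(int);c0=proj(im,(512,-225,30));print(n,c0.round())
    d=a[...,2]-a[...,0]
    for nm,m in(("any",(d>13)&(d<48)&(a.max(2)<150)),("lit",np.abs(a-lo).max(2)<16)):
        m=m.astype(np.uint8);m=cv2.morphologyEx(m,cv2.MORPH_OPEN,np.ones((3,3),np.uint8));k,l,s,c=cv2.connectedComponentsWithStats(m)
        for i in range(1,k):
            if s[i,4]>20 and np.hypot(*(c[i]-c0))<30:
                cn=cv2.findContours((l==i).astype(np.uint8),0,1)[0][0];print(nm,s[i].tolist(),c[i].round(1),cv2.minAreaRect(cn),a[l==i].mean(0).round())
print(to((512,-225,300)))
E
```

```text
scene [188. 190.]
lit [181, 178, 18, 18, 184] [189.7 186.5] ((189.6647186279297, 186.64117431640625), (9.870336532592773, 19.632205963134766), 40.601295471191406) [ 78.  98. 112.]
top [327. 201.]
lit [324, 190, 7, 8, 37] [326.9 193.6] ((326.8000183105469, 193.40000915527344), (4.4721360206604, 8.944271087646484), 26.56505012512207) [105. 121. 130.]
(array([ 582.2, -102.1,  379.9]), array([-52.8, 131.3,  79.9]), np.float64(-97.82), 42.75)
```

```bash
python3 - <<'E'
from h import *
import pickle
S,T,W=pickle.load(open("fall.pkl","rb"))
def an(im,rf,lo,hi,c0,rad,z):
    a=im["frame"].astype(int);d=a[...,2]-a[...,0];v=a.max(2)
    m=((d>lo)&(d<hi)&(v<175)&(v>45)).astype(np.uint8);m=cv2.morphologyEx(m,cv2.MORPH_OPEN,np.ones((3,3),np.uint8));k,l,s,c=cv2.connectedComponentsWithStats(m)
    for i in range(1,k):
        if 60<s[i,4]<3000 and np.hypot(*(c[i]-c0))<rad:
            cn=cv2.findContours((l==i).astype(np.uint8),0,1)[0];cn=max(cn,key=len);b=cv2.boxPoints(cv2.minAreaRect(cn))
            P=[rf(im,*p) for p in b];P=[(c_+d_*(z-c_[2])/d_[2])[:2].round().tolist() for c_,d_ in P];print(s[i].tolist(),P,a[l==i].mean(0).round())
Rm=R.from_rotvec(np.ravel(W["rvec"])).as_matrix()
p=Rm@np.array([512,-225,22.])+np.ravel(W["tvec"]);r=np.arctan2(np.hypot(p[0],p[1]),p[2])/np.hypot(p[0],p[1]);c0=np.array([W["fx"]*p[0]*r+W["cx"],W["fy"]*p[1]*r+W["cy"]]);print("w",c0)
print("wrist");an(W,ray_w,14,60,c0,60,22)
print("scene");an(S,ray,12,48,np.array([189,188]),25,30)
E
```

```text
w [330.84452547 183.63788794]
wrist
scene
```

```bash
python3 - <<'E'
from h import *
import pickle
S,T,W=pickle.load(open("fall.pkl","rb"))
def rows(im,x0,x1,ys,lo):
    a=im["frame"].astype(int)
    for y in ys:
        d=a[y,x0:x1,2]-a[y,x0:x1,0];r=np.nonzero((d>lo))[0]+x0
        print(y,[(int(q[0]),int(q[-1]),a[y,q].mean(0).round().astype(int).tolist()) for q in np.split(r,np.nonzero(np.diff(r)>1)[0]+1) if len(q)>3])
print("W");rows(W,280,400,range(150,250,6),13)
print("S");rows(S,160,225,range(170,216,3),25)
E
```

```text
W
150 [(280, 356, [59, 81, 106])]
156 [(280, 358, [86, 114, 136])]
162 [(280, 314, [121, 157, 181]), (321, 343, [62, 71, 80])]
168 [(283, 287, [146, 156, 161]), (320, 344, [81, 93, 106])]
174 [(320, 344, [122, 140, 160])]
180 [(280, 287, [137, 146, 152]), (317, 343, [119, 137, 156])]
186 [(282, 285, [135, 144, 150]), (318, 343, [122, 140, 159])]
192 [(315, 342, [122, 140, 158])]
198 [(318, 342, [122, 140, 160])]
204 [(320, 341, [131, 151, 171])]
210 []
216 []
222 [(291, 303, [37, 40, 61]), (383, 387, [128, 137, 144])]
228 [(292, 306, [43, 46, 66]), (347, 377, [97, 123, 143])]
234 [(293, 308, [35, 39, 58]), (324, 378, [68, 104, 146])]
240 [(295, 374, [67, 96, 140])]
246 [(297, 341, [61, 80, 115])]
S
170 [(212, 224, [25, 49, 78])]
173 []
176 []
179 [(190, 196, [84, 103, 117])]
182 [(188, 199, [78, 98, 113])]
185 [(185, 199, [76, 95, 110])]
188 [(182, 197, [76, 95, 109])]
191 [(180, 194, [75, 94, 109])]
194 [(185, 191, [70, 87, 101])]
197 []
200 [(160, 165, [81, 118, 140])]
203 [(160, 174, [68, 102, 122])]
206 [(160, 182, [44, 67, 81])]
209 [(160, 191, [35, 55, 69])]
212 [(160, 201, [39, 60, 75])]
215 [(160, 208, [34, 55, 70])]
```

The bar lies on the bench beside the rake. In the wrist view it covers columns 319–343 and rows 160–207, its axis along the tool's x. That suits the same tool heading, so I'll work out its ends.

```bash
python3 - <<'E'
from h import *
import pickle
S,T,W=pickle.load(open("fall.pkl","rb"))
for p in[(320,162),(344,162),(331,207),(319,205),(342,206)]:
    c,d=ray_w(W,*p);print(p,[(c+d*(z-c[2])/d[2])[:2].round().tolist() for z in(22,44)])
for p in [(193,178),(199.5,184),(180,191),(187,195)]:
    print(p,onz(S,*p,38)[:2].round())
print(to((490,-220,150)))
E
```

```text
(320, 162) [[553.0, -209.0], [558.0, -204.0]]
(344, 162) [[548.0, -252.0], [553.0, -246.0]]
(331, 207) [[468.0, -223.0], [476.0, -218.0]]
(319, 205) [[475.0, -200.0], [483.0, -197.0]]
(342, 206) [[467.0, -243.0], [475.0, -238.0]]
(193, 178) [ 474. -228.]
(199.5, 184) [ 486. -201.]
(180, 191) [ 528. -241.]
(187, 195) [ 533. -216.]
(array([ 582.2, -102.1,  379.9]), array([-75.3, 129.4, 229.9]), np.float64(-97.82), 42.75)
```

>>> arm_command([
  {"linear": [-0.0188,0.0333,0],"turn": 0},
  {"linear": [-0.0188,0.0333,0],"turn": 0},
  {"linear": [-0.0188,0.0333,0.02],"turn": 0},
  {"linear": [-0.0188,0.0333,0.04],"turn": 0},
  {"linear": [0,0,0.045],"turn": 0},
  {"linear": [0,0,0.045],"turn": 0},
  {"linear": [0,0,0.045],"turn": 0},
  {"linear": [0,0,0.045],"turn": 0},
  {"linear": [0,0,0.03],"turn": 0},
  {"linear": [0,0,0],"turn": 0},
], jaw=0.6)

```text
t: 43.75
ee_pos: [489.0, -222.7, 109.4]
orientation: [-3.131, 0.222, 0.011]
ft_force: [-0.6, 0.0, 0.0]
width: 70.2
grasp_force: 0.0
```

```bash
python3 - <<'E'
from h import *
W=ctrl.get_image("wrist");a=W["frame"].astype(int)
for y in range(176,262,6):
    d=a[y,180:330,2]-a[y,180:330,0];r=np.nonzero((d>13))[0]+180
    print(y,[(int(q[0]),int(q[-1]),a[y,q].mean(0).round().astype(int).tolist()) for q in np.split(r,np.nonzero(np.diff(r)>1)[0]+1) if len(q)>3])
print(to((489,-223.5,23)))
E
```

```text
176 [(205, 208, [128, 136, 142]), (226, 281, [112, 129, 148])]
182 [(228, 284, [112, 128, 147])]
188 [(227, 283, [80, 91, 104])]
194 [(227, 281, [69, 79, 90])]
200 [(226, 281, [70, 80, 92]), (304, 307, [122, 130, 137])]
206 [(227, 280, [70, 80, 91])]
212 [(227, 281, [70, 80, 91])]
218 [(191, 194, [110, 117, 124]), (196, 199, [120, 128, 134]), (229, 279, [69, 79, 90]), (322, 326, [72, 77, 86])]
224 [(180, 191, [28, 30, 50]), (236, 272, [74, 85, 96]), (320, 329, [27, 30, 50])]
230 [(180, 188, [26, 29, 48]), (323, 329, [27, 29, 48])]
236 [(180, 185, [27, 29, 50]), (326, 329, [26, 28, 48])]
242 []
248 []
254 []
260 []
(array([ 490.6, -223.3,  111.8]), array([-1.2,  0.5, 88.8]), np.float64(-98.09), 43.8)
```

```bash
python3 - <<'E'
from h import *
W=ctrl.get_image("wrist")
for p in [(255,227),(255,222)]:
    c,d=ray_w(W,*p);print(p,[(c+d*(z-c[2])/d[2])[:2].round(1).tolist() for z in(22,44)])
print(to((489,-223.5,23)))
E
```

```text
(255, 227) [[468.1, -219.7], [477.2, -221.1]]
(255, 222) [[472.6, -220.4], [481.3, -221.6]]
(array([ 491.9, -223.7,  113.5]), array([-2.8,  0.2, 90.5]), np.float64(-98.08), 43.85)
```

>>> arm_command([
  {"linear": [-0.0015,0,0.03],"turn": 0},
  {"linear": [0,0,0.03],"turn": 0},
  {"linear": [0,0,0.02],"turn": 0},
  {"linear": [0,0,0.006],"turn": 0},
  {"linear": [0,0,0],"turn": 0},
  {"linear": [0,0,0],"turn": 0},
])

```text
t: 44.45
ee_pos: [491.6, -223.4, 29.1]
orientation: [3.133, -0.22, 0.004]
ft_force: [-0.6, -1.0, 0.3]
width: 70.3
grasp_force: 0.0
```

>>> arm_command([
  {"linear": [0,0,0],"turn": 0},
  {"linear": [0,0,0],"turn": 0},
  {"linear": [0,0,0],"turn": 0},
  {"linear": [0,0,0],"turn": 0},
  {"linear": [0,0,0],"turn": 0},
], jaw=-1)

```text
t: 44.95
ee_pos: [490.4, -222.7, 27.7]
orientation: [3.134, -0.22, 0.0]
ft_force: [-0.3, 0.6, 4.7]
width: 43.5
grasp_force: 30.0
```

>>> arm_command([
  {"linear": [0,0,-0.015],"turn": 0},
  {"linear": [0,0,-0.03],"turn": 0},
  {"linear": [0,0,-0.03],"turn": 0},
  {"linear": [0,0,-0.03],"turn": 0},
  {"linear": [0,0,-0.02],"turn": 0},
  {"linear": [0,0,0],"turn": 0},
])

```text
t: 45.55
ee_pos: [491.8, -223.4, 155.6]
orientation: [3.132, -0.22, 0.008]
ft_force: [-0.2, 0.3, -2.0]
width: 43.4
grasp_force: 30.0
```

```bash
cat > pol.py <<'E'
from h import *
o=ctrl.get_obs();c=np.array([np.cos(.14),-np.sin(.14)]);d=o["ee_pos"]-[582,-235,256]
x=c@d[:2];y=d[1]*np.cos(.14)+d[0]*np.sin(.14)
print("t",o["t"],"pol x,y,z",round(x,1),round(y,1),round(d[2],1),"s,perp",round(-.5736*x+.8192*d[2],1),round(.8192*x+.5736*d[2],1),o["ft_force"].round(1),round(o["width"],1))
E
cat >> end.py <<'E'
o=[]
for t in range(30,100,10):
    q=np.radians(t);b=np.array([-np.sin(q)*np.cos(.14),np.sin(q)*np.sin(.14),np.cos(q)]);n=np.array([np.cos(q)*np.cos(.14),-np.cos(q)*np.sin(.14),np.sin(q)]);o.append((t,float(pw(e-62*b+22*n)),float(pw(e-62*b-22*n))))
print("far,near end edges k=62",o)
E
python3 end.py|sed -n '1p;5p'; python3 pol.py
```

```text
row 169
far,near end edges k=62 [(30, 149.8, 197.6), (40, 140.8, 184.0), (50, 133.9, 171.2), (60, 129.6, 159.4), (70, 128.8, 148.8), (80, 132.3, 140.0), (90, 141.0, 133.4)]
t 45.6 pol x,y,z -92.0 -0.8 -102.2 s,perp -31.0 -134.0 [-0.2  0.4 -2.1] 43.1
```

>>> arm_command([
  {"linear": [0.01,0,-0.01],"turn": 0},
  {"linear": [0.009,0,-0.02],"turn": 0},
  {"linear": [0,0,-0.02],"turn": 0},
  {"linear": [0,0,-0.008],"turn": 0},
  {"linear": [0,0,0],"turn": 0},
])

```text
t: 46.1
ee_pos: [508.9, -225.2, 210.0]
orientation: [-3.133, 0.22, 0.002]
ft_force: [0.1, -0.2, -3.0]
width: 43.1
grasp_force: 30.0
```

>>> arm_command([
  {"linear": [0,0,-0.005],"turn": 0},
  {"linear": [0,0,-0.005],"turn": 0},
  {"linear": [0,0,-0.005],"turn": 0},
  {"linear": [0,0,-0.005],"turn": 0},
  {"linear": [0,0,0],"turn": 0},
])

```text
t: 46.6
ee_pos: [508.8, -225.3, 230.8]
orientation: [-3.134, 0.22, 0.001]
ft_force: [-3.6, 1.8, -4.1]
width: 43.3
grasp_force: 30.0
```

```bash
python3 end.py|sed -n '1p;5p'; python3 pol.py
```

```text
row 174
far,near end edges k=62 [(30, 148.2, 196.5), (40, 139.1, 182.8), (50, 132.2, 169.8), (60, 127.9, 157.9), (70, 127.0, 147.3), (80, 130.5, 138.4), (90, 139.4, 131.6)]
t 46.65 pol x,y,z -73.8 -0.6 -25.5 s,perp 21.5 -75.1 [-2.9  0.5 -5.4] 43.6
```

>>> arm_command([
  {"linear": [0,0,-0.005],"turn": 0},
  {"linear": [0,0,-0.005],"turn": 0},
  {"linear": [0,0,-0.005],"turn": 0},
  {"linear": [0,0,-0.005],"turn": 0},
  {"linear": [0,0,0],"turn": 0},
])

```text
t: 47.15
ee_pos: [509.3, -225.5, 251.2]
orientation: [3.133, -0.22, 0.001]
ft_force: [-0.8, -0.4, -4.5]
width: 43.7
grasp_force: 30.0
```

>>> arm_command([
  {"linear": [0,0,-0.005],"turn": 0},
  {"linear": [0,0,-0.005],"turn": 0},
  {"linear": [0,0,0],"turn": 0},
])

```text
t: 47.45
ee_pos: [508.8, -225.3, 261.0]
orientation: [3.134, -0.22, -0.001]
ft_force: [-4.9, 0.5, -2.5]
width: 43.5
grasp_force: 30.0
```

```bash
python3 - <<'E'
from h import *
W=ctrl.get_image("wrist");a=W["frame"].astype(int)
for y in range(120,236,6):
    d=a[y,200:310,2]-a[y,200:310,0];r=np.nonzero((d>13))[0]+200
    print(y,[(int(q[0]),int(q[-1]),a[y,q].mean(0).round().astype(int).tolist()) for q in np.split(r,np.nonzero(np.diff(r)>1)[0]+1) if len(q)>3])
S=ctrl.get_image("scene");b=S["frame"].astype(int);e=ctrl.get_obs()["ee_pos"];print("tcp",proj(S,e).round(),"lip",proj(S,(582-28,-235+4,236)).round())
E
python3 end.py|sed -n '1p;5p'; python3 pol.py
```

```text
120 []
126 []
132 []
138 []
144 []
150 []
156 [(200, 203, [170, 180, 184])]
162 [(224, 243, [99, 114, 129]), (269, 287, [112, 127, 142]), (291, 298, [143, 152, 157])]
168 [(219, 289, [108, 124, 142])]
174 [(200, 220, [131, 140, 146]), (222, 290, [107, 124, 142]), (294, 298, [132, 140, 146])]
180 [(200, 206, [131, 139, 145]), (208, 213, [132, 140, 146]), (215, 290, [109, 125, 143]), (292, 295, [133, 142, 148])]
186 [(201, 206, [130, 140, 145]), (208, 291, [111, 126, 143]), (293, 297, [130, 139, 145])]
192 [(207, 214, [131, 140, 146]), (216, 291, [108, 124, 142]), (293, 301, [135, 144, 149])]
198 [(200, 217, [131, 140, 146]), (221, 301, [109, 125, 141])]
204 [(200, 206, [130, 139, 146]), (208, 300, [107, 121, 136])]
210 [(202, 292, [90, 101, 112])]
216 [(200, 210, [131, 139, 146]), (212, 216, [131, 139, 146]), (218, 292, [75, 85, 97])]
222 [(202, 215, [37, 39, 59]), (219, 291, [73, 84, 96]), (297, 309, [33, 37, 57])]
228 [(200, 213, [29, 32, 53]), (218, 292, [73, 83, 95]), (298, 309, [31, 33, 54])]
234 [(200, 211, [29, 31, 52]), (218, 293, [73, 83, 95]), (300, 309, [32, 34, 54])]
tcp [173. 131.] lip [163. 151.]
row 163
far,near end edges k=62 [(30, 148.2, 196.5), (40, 139.1, 182.7), (50, 132.1, 169.8), (60, 127.8, 157.9), (70, 126.9, 147.2), (80, 130.4, 138.3), (90, 139.3, 131.5)]
t 47.6 pol x,y,z -73.7 -0.7 4.6 s,perp 46.1 -57.7 [-3.5  1.2 -3.2] 43.4
```

>>> arm_command([
  {"linear": [-0.008,0,-0.006],"turn": 0},
  {"linear": [-0.008,0,-0.012],"turn": 0},
  {"linear": [-0.008,0,-0.016],"turn": 0},
  {"linear": [0,0,-0.02],"turn": 0},
  {"linear": [0,0,-0.015],"turn": 0},
  {"linear": [0,0,0],"turn": 0},
  {"linear": [0,0,0],"turn": 0},
])

```text
t: 48.3
ee_pos: [485.3, -222.1, 330.4]
orientation: [3.133, -0.22, 0.003]
ft_force: [-0.2, -0.4, -3.2]
width: 43.5
grasp_force: 30.0
```

```bash
python3 end.py|sed -n '1,2p;5p'; python3 pol.py; python3 - <<'E'
from h import *
W=ctrl.get_image("wrist");a=W["frame"].astype(int)
for y in range(120,220,6):
    d=a[y,200:310,2]-a[y,200:310,0];r=np.nonzero((d>13))[0]+200
    print(y,[(int(q[0]),int(q[-1]),a[y,q].mean(0).round().astype(int).tolist()) for q in np.split(r,np.nonzero(np.diff(r)>1)[0]+1) if len(q)>3])
E
```

```text
row 148
65 [(-5, 190.5), (0, 183.4), (5, 176.6), (10, 169.9), (15, 163.5), (20, 157.3), (25, 151.4), (30, 145.9), (35, 140.8), (40, 136.2)]
far,near end edges k=62 [(30, 148.8, 196.9), (40, 139.7, 183.2), (50, 132.8, 170.3), (60, 128.5, 158.4), (70, 127.6, 147.9), (80, 131.1, 139.0), (90, 139.9, 132.3)]
t 48.35 pol x,y,z -97.9 -0.6 73.5 s,perp 116.4 -38.0 [-0.3  0.4 -2.8] 43.4
120 [(200, 224, [138, 178, 208])]
126 []
132 []
138 []
144 []
150 [(242, 269, [120, 135, 149])]
156 [(229, 282, [107, 123, 140])]
162 [(224, 287, [101, 116, 134])]
168 [(223, 289, [100, 115, 132])]
174 [(222, 289, [99, 115, 132])]
180 [(221, 290, [99, 115, 132])]
186 [(220, 290, [99, 115, 132])]
192 [(220, 290, [99, 114, 131])]
198 [(220, 309, [87, 105, 125])]
204 [(203, 207, [120, 128, 134]), (220, 309, [88, 107, 129])]
210 [(220, 289, [74, 85, 97]), (291, 309, [61, 94, 136])]
216 [(220, 291, [68, 78, 89])]
```

>>> arm_command([
  {"linear": [0.02,0,0.003],"turn": 0},
  {"linear": [0.02,0,0.003],"turn": 0},
  {"linear": [0.014,0,0.002],"turn": 0},
  {"linear": [0.005,0,0.001],"turn": 0},
  {"linear": [0,0,0],"turn": 0},
  {"linear": [0,0,0],"turn": 0},
])

```text
t: 49.0
ee_pos: [543.1, -230.1, 320.0]
orientation: [-3.134, 0.22, 0.002]
ft_force: [-0.3, -0.5, -2.0]
width: 43.3
grasp_force: 30.0
```

```bash
python3 end.py|sed -n '1,2p'; python3 pol.py
```

```text
row 148
65 [(-5, 190.2), (0, 183.1), (5, 176.2), (10, 169.5), (15, 163.0), (20, 156.8), (25, 150.9), (30, 145.4), (35, 140.3), (40, 135.6)]
t 49.05 pol x,y,z -39.2 -0.6 64.2 s,perp 75.1 4.7 [-0.1  0.3 -3. ] 43.8
```

>>> arm_command([
  {"linear": [0.0029,0,0.0041],"turn": 0},
  {"linear": [0.0029,0,0.0041],"turn": 0},
  {"linear": [0.0029,0,0.0041],"turn": 0},
  {"linear": [0.0029,0,0.0041],"turn": 0},
  {"linear": [0,0,0],"turn": 0},
])

```text
t: 49.55
ee_pos: [554.3, -231.8, 303.5]
orientation: [-3.133, 0.22, 0.005]
ft_force: [-5.5, 0.3, 1.9]
width: 43.3
grasp_force: 30.0
```

>>> arm_command([
  {"linear": [0.0029,0,0.0041],"turn": 0},
  {"linear": [0.0029,0,0.0041],"turn": 0},
  {"linear": [0,0,0],"turn": 0},
])

```text
t: 49.85
ee_pos: [559.0, -232.5, 294.8]
orientation: [-3.133, 0.22, 0.009]
ft_force: [-8.6, 0.5, 1.8]
width: 43.2
grasp_force: 30.0
```

>>> arm_command([
  {"linear": [-0.0025,0,0.0017],"turn": 0},
  {"linear": [0.0015,0,0.0041],"turn": 0},
  {"linear": [0.0029,0,0.0041],"turn": 0},
  {"linear": [0,0,0],"turn": 0},
])

```text
t: 50.25
ee_pos: [561.5, -232.9, 284.5]
orientation: [-3.134, 0.22, 0.006]
ft_force: [-4.9, -0.3, -1.8]
width: 43.5
grasp_force: 30.0
```

```bash
python3 pol.py
```

```text
t 50.25 pol x,y,z -20.6 -0.8 28.5 s,perp 35.2 -0.5 [-4.9 -0.3 -1.8] 43.5
```

>>> arm_command([
  {"linear": [0.002,0,0.0041],"turn": 0},
  {"linear": [0.001,0,0.0015],"turn": 0},
  {"linear": [0,0,0],"turn": 0},
])

```text
t: 50.55
ee_pos: [564.3, -233.2, 278.7]
orientation: [-3.133, 0.22, 0.007]
ft_force: [-5.1, 0.6, -4.6]
width: 43.1
grasp_force: 30.0
```

>>> arm_command([
  {"linear": [0,0,0],"turn": 0},
  {"linear": [0,0,0],"turn": 0},
  {"linear": [0,0,0],"turn": 0},
  {"linear": [0,0,0],"turn": 0},
], jaw=0.6)

```text
t: 50.95
ee_pos: [566.4, -233.5, 280.7]
orientation: [3.134, -0.22, 0.002]
ft_force: [-0.3, -0.1, -0.1]
width: 69.1
grasp_force: 0.0
```

>>> arm_command([
  {"linear": [0,0,-0.02],"turn": 0},
  {"linear": [0,0,-0.04],"turn": 0},
  {"linear": [0,0,-0.04],"turn": 0},
  {"linear": [-0.04,0,-0.02],"turn": 0},
  {"linear": [0,0,0],"turn": 0},
])

```text
t: 51.45
ee_pos: [525.1, -227.9, 404.5]
orientation: [3.132, -0.221, 0.009]
ft_force: [-0.0, -0.2, 0.0]
width: 70.5
grasp_force: 0.0
```

```bash
python3 - <<'E'
from h import *
import pickle
S=ctrl.get_image("scene");W=ctrl.get_image("wrist")
a_=np.array([-np.sin(.6109)*np.cos(.14),np.sin(.6109)*np.sin(.14),np.cos(.6109)]);n=np.array([np.cos(.6109)*np.cos(.14),-np.cos(.6109)*np.sin(.14),np.sin(.6109)]);y_=np.cross(a_,n);M=np.array([582,-235,256.])
def rows(im,x0,x1,ys,lo):
    a=im["frame"].astype(int)
    for y in ys:
        d=a[y,x0:x1,2]-a[y,x0:x1,0];r=np.nonzero(d>lo)[0]+x0
        print(y,[(int(q[0]),int(q[-1]),a[y,q].mean(0).round().astype(int).tolist()) for q in np.split(r,np.nonzero(np.diff(r)>1)[0]+1) if len(q)>2])
print("scene, seated top far,near,y,-y",[proj(S,M+13*a_+22*w).round().tolist() for w in(n,-n,y_,-y_)]);rows(S,138,172,range(136,160,2),23)
Rm=R.from_rotvec(np.ravel(W["rvec"])).as_matrix()
def pw(P):
    p=Rm@P+np.ravel(W["tvec"]);r=np.arctan2(np.hypot(p[0],p[1]),p[2])/np.hypot(p[0],p[1]);return [round(float(W["fx"]*p[0]*r+W["cx"])),round(float(W["fy"]*p[1]*r+W["cy"]))]
P=[pw(M+13*a_+22*w) for w in(n,-n,y_,-y_)];print("wrist seated top",P,"rim",[pw(M+31*w) for w in(n,-n,y_,-y_)]);rows(W,200,310,range(P[0][1]-16,P[1][1]+16,4),13)
print(ctrl.get_obs()["t"])
E
```

```text
scene, seated top far,near,y,-y [[148.0, 149.0], [161.0, 146.0], [162.0, 151.0], [147.0, 144.0]]
136 [(153, 168, [72, 90, 103])]
138 [(152, 167, [72, 90, 104])]
140 [(151, 167, [72, 89, 102])]
142 [(150, 165, [73, 90, 104])]
144 [(150, 165, [71, 88, 102])]
146 [(149, 164, [69, 87, 100])]
148 [(148, 163, [70, 88, 101])]
150 [(147, 162, [70, 87, 101])]
152 [(146, 160, [71, 89, 103])]
154 [(147, 160, [71, 88, 101])]
156 [(155, 159, [61, 76, 87])]
158 []
wrist seated top [[254, 118], [254, 154], [231, 137], [278, 137]] rim [[254, 102], [254, 152], [222, 129], [286, 129]]
102 [(200, 230, [80, 116, 159]), (288, 309, [49, 67, 89])]
106 [(200, 230, [80, 115, 158]), (249, 263, [106, 115, 121]), (282, 309, [65, 92, 125])]
110 [(200, 229, [80, 116, 159]), (238, 273, [104, 120, 138]), (282, 309, [80, 115, 157])]
114 [(200, 227, [83, 118, 161]), (235, 276, [103, 119, 137]), (284, 309, [83, 119, 162])]
118 [(200, 224, [82, 118, 161]), (235, 276, [104, 120, 139]), (287, 309, [82, 118, 162])]
122 [(200, 222, [82, 118, 162]), (234, 277, [102, 118, 136]), (289, 309, [82, 117, 162])]
126 [(200, 221, [83, 119, 163]), (234, 277, [103, 119, 137]), (290, 309, [81, 110, 135])]
130 [(200, 221, [83, 119, 164]), (234, 277, [103, 119, 138]), (290, 309, [121, 163, 195])]
134 [(200, 222, [85, 120, 163]), (234, 277, [104, 120, 138])]
138 [(200, 223, [84, 116, 145]), (234, 277, [104, 120, 139])]
142 [(200, 225, [131, 172, 204]), (234, 278, [104, 120, 139])]
146 [(234, 278, [105, 121, 139])]
150 [(234, 278, [105, 122, 140])]
154 [(234, 277, [105, 121, 140])]
158 [(233, 278, [104, 120, 138])]
162 [(233, 278, [104, 120, 138])]
166 [(221, 223, [118, 126, 132]), (232, 278, [104, 120, 138])]
51.55
```

The third bar is leaning too far back on the lip, at about 50–55°, and hasn't slid. I'll push its top forward from behind with closed fingers until it lines up and drops.

>>> arm_command([
  {"linear": [-0.02,0,0],"turn": 0},
  {"linear": [-0.02,0,0],"turn": 0},
  {"linear": [0,0,0.035],"turn": 0},
  {"linear": [0,0,0.04],"turn": 0},
  {"linear": [0,0,0.036],"turn": 0},
  {"linear": [0,0,0],"turn": 0},
  {"linear": [0,0,0],"turn": 0},
], jaw=-1)

```text
t: 52.25
ee_pos: [486.9, -222.2, 288.6]
orientation: [-3.133, 0.22, 0.003]
ft_force: [-0.1, -0.2, 0.5]
width: 18.1
grasp_force: 0.0
```

```bash
python3 pol.py; python3 - <<'E'
from h import *
S=ctrl.get_image("scene");a=S["frame"].astype(int)
for y in range(118,160,3):
    d=a[y,138:185,2]-a[y,138:185,0];r=np.nonzero((d>20)&(a[y,138:185].max(1)<130))[0]+138
    print(y,[(int(q[0]),int(q[-1]),a[y,q].mean(0).round().astype(int).tolist()) for q in np.split(r,np.nonzero(np.diff(r)>1)[0]+1) if len(q)>2])
M=np.array([582,-235,256.])
def P(x,z):return M+[x*np.cos(.14),-x*np.sin(.14),z]
print({k:proj(S,P(*k)).round().tolist() for k in[(-45,24),(-33,42),(-58,6),(16,-19),(-30,40),(-40,50)]})
E
```

```text
t 52.25 pol x,y,z -95.9 -0.6 32.6 s,perp 81.8 -59.9 [-0.1 -0.2  0.5] 18.1
118 []
121 []
124 []
127 []
130 [(155, 162, [82, 100, 113])]
133 [(154, 168, [79, 97, 111])]
136 [(152, 170, [74, 91, 104])]
139 [(151, 168, [74, 91, 104])]
142 [(150, 167, [72, 90, 103])]
145 [(149, 166, [71, 88, 102])]
148 [(147, 164, [71, 88, 102])]
151 [(146, 163, [70, 87, 101])]
154 [(147, 161, [71, 89, 102])]
157 []
{(-45, 24): [164.0, 133.0], (-33, 42): [159.0, 131.0], (-58, 6): [169.0, 135.0], (16, -19): [151.0, 163.0], (-30, 40): [158.0, 132.0], (-40, 50): [160.0, 126.0]}
```

>>> arm_command([
  {"linear": [0.012,0,0],"turn": 0},
  {"linear": [0.012,0,0],"turn": 0},
  {"linear": [0.008,0,0],"turn": 0},
  {"linear": [0.004,0,0],"turn": 0},
  {"linear": [0,0,0],"turn": 0},
])

```text
t: 52.8
ee_pos: [523.0, -227.3, 289.3]
orientation: [3.134, -0.219, 0.001]
ft_force: [0.0, 0.9, -0.5]
width: 0.4
grasp_force: 0.0
```

>>> arm_command([
  {"linear": [0.003,0,0],"turn": 0},
  {"linear": [0.003,0,0],"turn": 0},
  {"linear": [0.003,0,0],"turn": 0},
  {"linear": [0,0,0],"turn": 0},
])

```text
t: 53.2
ee_pos: [531.5, -228.5, 289.3]
orientation: [3.134, -0.22, 0.0]
ft_force: [-0.2, 0.4, -0.4]
width: 0.5
grasp_force: 0.0
```

```bash
cat > sc.py <<'E'
from h import *
S=ctrl.get_image("scene");a=S["frame"].astype(int)
for y in range(118,162,4):
    d=a[y,138:185,2]-a[y,138:185,0];r=np.nonzero((d>16)&(a[y,138:185].max(1)<130)&(a[y,138:185].max(1)>52)&(d<38))[0]+138
    print(y,[(int(q[0]),int(q[-1]),a[y,q].mean(0).round().astype(int).tolist()) for q in np.split(r,np.nonzero(np.diff(r)>1)[0]+1) if len(q)>2])
E
python3 pol.py;python3 sc.py
```

```text
t 53.2 pol x,y,z -50.9 -0.7 33.3 s,perp 56.5 -22.7 [-0.2  0.4 -0.4] 0.5
118 []
122 []
126 []
130 []
134 []
138 []
142 []
146 [(146, 164, [66, 81, 93])]
150 [(146, 164, [60, 76, 87])]
154 [(147, 162, [61, 76, 88])]
158 []
```

The brown now shows only in rows 146–155, where a seated bar's proud end should be. I'll back off and check it.

>>> arm_command([
  {"linear": [-0.02,0,0],"turn": 0},
  {"linear": [-0.03,0,-0.01],"turn": 0},
  {"linear": [-0.02,0,-0.04],"turn": 0},
  {"linear": [0,0,-0.04],"turn": 0},
  {"linear": [0,0,-0.02],"turn": 0},
  {"linear": [0,0,0],"turn": 0},
])

```text
t: 53.85
ee_pos: [462.9, -219.3, 402.7]
orientation: [3.131, -0.22, 0.01]
ft_force: [-0.5, -0.1, -0.6]
width: 0.2
grasp_force: 0.0
```

```bash
python3 sc.py; python3 slot.py | awk '$1>=140&&$1<=180'; python3 - <<'E'
from h import *
import pickle
S=ctrl.get_image("scene");T=ctrl.get_image("top");W=ctrl.get_image("wrist")
a_=np.array([-np.sin(.6109)*np.cos(.14),np.sin(.6109)*np.sin(.14),np.cos(.6109)]);n=np.array([np.cos(.6109)*np.cos(.14),-np.cos(.6109)*np.sin(.14),np.sin(.6109)]);y_=np.cross(a_,n);M=np.array([582,-235,256.])
Rm=R.from_rotvec(np.ravel(W["rvec"])).as_matrix()
def pw(P):
    p=Rm@P+np.ravel(W["tvec"]);r=np.arctan2(np.hypot(p[0],p[1]),p[2])/np.hypot(p[0],p[1]);return [round(float(W["fx"]*p[0]*r+W["cx"])),round(float(W["fy"]*p[1]*r+W["cy"]))]
P=[pw(M+13*a_+22*w) for w in(n,-n,y_,-y_)];print("wrist seated top far near y -y",P)
a=W["frame"].astype(int)
for y in range(P[0][1]-12,P[1][1]+14,4):
    d=a[y,215:300,2]-a[y,215:300,0];r=np.nonzero((d>20)&(d<45))[0]+215
    print(y,[(int(q[0]),int(q[-1])) for q in np.split(r,np.nonzero(np.diff(r)>1)[0]+1) if len(q)>2])
# red/stub/jar/rake/orange unchanged?
r=pickle.load(open("scene.pkl","rb"))["frame"].astype(int);f=S["frame"].astype(int)
for nm,(x,y,w,h) in dict(stub=(252,178,20,18),red=(270,188,22,32),orange=(310,158,22,30),jar=(312,278,40,46),rake=(170,148,62,28)).items():
    print(nm,(np.abs(f[y:y+h,x:x+w]-r[y:y+h,x:x+w]).max(2)>40).mean().round(2))
print(ctrl.get_obs()["t"])
E
```

```text
118 []
122 []
126 []
130 []
134 []
138 []
142 []
146 [(146, 164, [63, 77, 88])]
150 [(146, 163, [57, 72, 83])]
154 [(147, 162, [57, 71, 82])]
158 []
140 (np.int64(142), np.int64(183)) [8, 17, 25, 29, 29, 28, 19] 68
150 (np.int64(142), np.int64(179)) [6, 11, 16, 25, 28, 28, 29] 63
160 (np.int64(143), np.int64(175)) [6, 11, 24, 28, 29, 29, 26] 68
170 (np.int64(144), np.int64(171)) [7, 14, 26, 29, 29, 27, 24] 67
180 (np.int64(145), np.int64(167)) [9, 17, 18, 15, 12, 9, 8] 66
wrist seated top far near y -y [[255, 44], [255, 86], [231, 66], [280, 66]]
32 []
36 []
40 [(250, 260)]
44 [(241, 270)]
48 [(239, 275)]
52 [(237, 276)]
56 [(238, 275)]
60 [(236, 277)]
64 [(234, 278)]
68 [(233, 279)]
72 [(233, 279)]
76 [(234, 279)]
80 [(236, 277)]
84 [(239, 274), (282, 289)]
88 [(244, 269), (286, 291), (293, 299)]
92 [(236, 249), (257, 261)]
96 [(236, 264)]
stub 0.0
red 0.0
orange 0.0
jar 0.0
rake 0.26
54.1
```

All three are seated. Before handing in I'll check that the rake didn't move and its change is only the arm's shadow.

```bash
python3 - <<'E'
from h import *
import pickle
for n,(x,y,w,h) in dict(scene=(160,140,80,40),top=(300,215,100,40)).items():
    for im in(pickle.load(open(n+".pkl","rb")),ctrl.get_image(n)):
        f=im["frame"][y:y+h,x:x+w];hs=cv2.cvtColor(f,cv2.COLOR_BGR2HSV)
        m=((hs[...,1]>135)&(hs[...,0]<20)).astype(np.uint8);k,l,s,c=cv2.connectedComponentsWithStats(m)
        print(n,[(s[i].tolist(),c[i].round(1).tolist()) for i in range(1,k) if s[i,4]>40])
E
```

```text
scene [([20, 13, 48, 21, 391], [43.3, 23.3])]
scene [([20, 13, 48, 21, 388], [43.4, 23.4])]
top [([8, 17, 45, 8, 267], [29.9, 20.7])]
top [([8, 18, 16, 6, 85], [15.1, 20.4])]
```

The rake hasn't moved: its handle mask in the scene view is identical to the first picture. Handing in.

```bash
python3 -c "
from h import *
print(ctrl.close_job())"
```

```text
the job is handed in; nothing more can be done
None
```

All three full-length bars lie end to end on the gate in the feed tube, and I handed the job in at about 54 s of the 67 s allowed; on the way one bar had to be regripped in the tray and the last fell onto the bench beside the rake and was picked up again, and my before-and-after picture checks showed the stub, jar, rake, and red and orange look-alikes unmoved (blue ones not checked).

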